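# Gauge two bored lamp-base blanks and sort them

## Task

Take the plug gauge from its stand and try it, plug down, as deep as it will go without forcing in the bore of each of the two turned wooden blanks where they stand: first the one on the robot's left, then the one on its right. Put the gauge back upright in its stand with its collar down on the block, then set the blank that took the whole plug upright in the grey tray and leave the other one in its recess. Leave the wax tin, the offcut and the mallet alone.

Things in the scene. Friction and masses are not known exactly. Their poses are not given: they have to be found in the camera images.
- gauge: plug gauge, upright, 122 mm tall, 0.35 kg: steel plug 30 mm in diameter, 50 mm long, its foot tapering to 22 mm over 6 mm; steel collar 52 mm across, 6 mm thick; round wooden handle 26 mm in diameter, 56 to 122 mm up. Origin: centre of the plug's lower end, z up through the handle. It starts in the stand, collar resting on the block, origin 10 mm above the table
- gauge_collar (a point): centre of the underside of the gauge's collar, 50 mm above the gauge's origin
- stand: the gauge stand: dark wooden block 90 x 90 x 60 mm, fixed to the table, to the left or to the right of the fixture board, with one 40 mm hole 55 mm deep in its top. Origin: centre of the underside.
- stand_mouth (a point): centre of the stand's hole at its top face, 60 mm above the table
- blank_1: one of two outwardly alike turned beech lamp-base blanks, loose, 0.17 kg, 80 mm tall, upright in either recess: foot disc 92 mm across, 18 mm thick, a 76 mm step up to 25 mm, then a 54 mm boss to the top. Bore 33 mm, open at the top; in one of the two it runs full size right through, in the other it narrows to 26 mm at 15 mm depth. Origin: centre of the underside, z up along the bore
- blank_1_mouth (a point): centre of the mouth of blank_1's bore, 80 mm above its underside; a gauge stops 15 to 20 mm below it if the bore narrows
- blank_2: one of two outwardly alike turned beech lamp-base blanks, loose, 0.17 kg, 80 mm tall, upright in either recess: foot disc 92 mm across, 18 mm thick, a 76 mm step up to 25 mm, then a 54 mm boss to the top. Bore 33 mm, open at the top; in one of the two it runs full size right through, in the other it narrows to 26 mm at 15 mm depth. Origin: centre of the underside, z up along the bore
- blank_2_mouth (a point): centre of the mouth of blank_2's bore, 80 mm above its underside; a gauge stops 15 to 20 mm below it if the bore narrows
- fixture: plywood board 125 x 270 x 12 mm fixed to the table, long side across the robot's view (its y axis), with two round recesses 100 mm across and 8 mm deep, 130 mm apart. Origin: centre of the underside, x away from the robot.
- recess_left (a point): centre of the floor of the recess on the robot's left (+y), 4 mm above the table
- recess_right (a point): centre of the floor of the recess on the robot's right (-y), 4 mm above the table
- tray: open light grey tray 180 x 180 x 40 mm, walls and floor 5 mm thick, fixed, empty, on the other side of the fixture board from the stand. Origin: centre of the underside.
- wax_tin: bystander: closed round metal tin 80 mm across, 55 mm tall, beyond the work. Origin: centre of the underside.
- offcut: bystander: bowl-shaped wooden offcut 84 mm across, 36 mm tall, beyond the work. Origin: centre of the underside.
- mallet: bystander: wooden mallet lying down, 250 mm long along its y, head 68 x 100 x 68 mm at the +y end, beyond the work. Origin: on the table below the handle side of the head.
Mind the look-alikes: they are no part of the job. What is shaped like the blank_2 but yellow is not meant. Leave any blue look-alike of the blank_1 alone.

How it is judged:
By the outcome, as a careful person would: the job done as asked, in the order asked, and still so for the second after the job is handed in, with the robot touching nothing.
It also fails if it takes over 64 s, if anything falls off the work surface, if the arm or the gripper's body presses on something with over 40 N, if the wrist force passes 120 N, or if a joint passes its speed limit or range.

## Robot

A 7-joint arm with a two-finger parallel gripper is mounted at the origin on the work surface. World frame = base frame: x ahead of the robot, y to its left, z up, the work surface at z = 0. Lengths are in mm, angles in degrees, forces in N, time in s.
With the tool pointing down it reaches from about 400 to 925 mm from the base axis. Payload 4.1 kg.
Tool frame: the origin (TCP) lies midway between the tips of the shut fingers; the grasp point (between the pads) lies 19 mm behind it (bot.tcp_to_grasp is the z of the grasp point in the tool frame, in mm); z points along the fingers, x is the direction in which the jaws open and shut, and the axes are right-handed (so a half turn about z gives the same grasp; the last joint's range is limited). The gripper opens to 85 mm and grips with 20 to 120 N. Pads are 22 mm wide; open, the fingers measure 114 mm over their backs; the gripper's body (76 mm by 85 mm) begins 54 mm behind the grasp point. The pads swing forward as they close: fully open they stand 13 mm farther back than shut.
Start: joints at [68.01, 22.827, 2.584, 88.041, -1.071, 69.15, -2.905], TCP at [182.665, -623.844, 201.747] pointing down, gripper open.
Joint ranges: [-161.44, 161.44], [-28.35, 127.94], [-78.24, 83.42], [0, 140.83], [-78.03, 258.03], [13.02, 114.36], [-168.23, 168.23]. Speed limits (degrees/s): [147.25, 147.25, 180, 180, 180, 180, 180].

## Interface

Orientations are given as [roll, pitch, yaw] about the fixed x, y, z axes, in that order (R = Rz(yaw) Ry(pitch) Rx(roll)).
In Python, from rig import readout, imaging, bot gives the robot as it stands.
- The arm moves only by the shell command python3 -m jog 'ROWS' [OPENING]. ROWS is JSON, a list of rows, each a list of 2 entries, a list of its own where there are three numbers: the shift along the tool's x, y, z in cm, then the turn, a rotation vector about the tool's x, y, z in degrees. A call has 1 to 5 rows; each row shifts and turns the pose as measured when the row begins, along the tool's axes as they then stand; what a row does not reach is not made up. A row lasts 1/10 s, in which the tool goes at most 50 mm and 8.59 degrees, less where a joint would pass 70% of its speed; a pose out of reach is approached as far as the arm can. A call is refused whole if a number of a shift passes 5 or a number of a turn 8.59, either way. A call with a gripper value outside its range is refused whole. OPENING is the opening, from 0 (shut) to 1 (fully open), set as the call begins (- or left out, the last holds). The fingers move at their own pace and stop on an object; the grip force is fixed at half the most. Time passes only in rows, so rows that do not move let the fingers close. It gives the time, the measured TCP pose, the force and the opening at its end, in the units of the state.
- readout.get_state(): the state, without advancing time (a new reading comes with each control period).
- imaging.grab_frame(name): name is "side" or "top" or "wrist"; returns (picture, depth): 384x512x3 uint8, blue, green, red; 384x512 float32, mm along the optical axis (not along the pixel's ray), 0 where there is no reading.
- imaging.calibration(name): a dict with "fx", "fy", "cx", "cy" (pixels), "k1" (the pictures are not rectified: a ray, as slopes to the right and down, at radius r is drawn at 1 + k1 r^2 times it, then the intrinsics apply), "R" (3x3) and "t" (3): a world point X has camera coordinates R X + t. Camera axes: x right, y down, z forward; pixel columns grow to the right and rows downward; lengths in mm; the calibration is good to about 2 mm. A picture is of the moment at which its call begins: read the wrist's pose just before it. calibration takes no time and is no camera call; for the wrist camera it gives the pose at the moment of the call.
- bot.sign_off(): hands the job in, once; it reports no verdict.
The state is a dict: "time": time; "q": joint angles; "qd": joint speeds; "effort": joint torques, N m; "tool_pos": TCP position; "eef_rot": TCP orientation; "contact_force": force on the tool from outside, world axes, zero at the start; "moment": the same for the moment, N m; "opening": finger opening in mm.
Only numpy, scipy, OpenCV 4.12 (cv2) and the standard library are available. Lean on these libraries where they do the work, as an engineer would, in place of code of your own. Each camera call takes 0.05 s, during which the arm holds its last target.

## Working session

There is one attempt and no reset: what is moved stays moved. The work goes in short steps, Python scripts to look and compute and a shell command to move; the robot and the scene stay as the last step left them, time stands still between calls to the robot, and variables do not carry over. Pictures are saved under pics/ and viewed, and the job is handed in when it is done.

```bash
ls; mkdir -p pics; python3 - <<'E'
from rig import readout, imaging, bot
import cv2
s=readout.get_state();print(s, bot.tcp_to_grasp)
for n in("side","top","wrist"):
    p,d=imaging.grab_frame(n);cv2.imwrite(f"pics/{n}0.png",p)
    import numpy as np;np.save(f"pics/{n}0.npy",d)
    print(n,imaging.calibration(n))
E
```

```text
pics
{'time': 0.0, 'q': array([68.00989819, 22.87265316,  2.58062109, 88.11513816, -1.07100248,
       69.14971752, -2.90394704]), 'qd': array([-0.02368077, -0.02684037,  0.02351889,  0.03709646,  0.06055372,
       -0.09269692, -0.01575671]), 'effort': array([ 6.91528730e-04, -4.75125790e+01,  1.36510581e+00, -2.54227138e+01,
        1.16824513e-02,  9.43534600e-03, -2.21213281e-05]), 'tool_pos': array([ 182.44053737, -623.14186999,  200.64790028]), 'eef_rot': array([ 1.79991606e+02,  1.13054032e-01, -7.36750257e+01]), 'contact_force': array([-0.54753619,  0.00355557,  0.31022397]), 'moment': array([ 0.0118231 , -0.02012384,  0.02378629]), 'opening': 85.0852621823195} -18.700000000000003
side {'fx': 488.7685240152595, 'fy': 488.7685240152595, 'cx': 251.00915337826513, 'cy': 194.34797411704864, 'k1': -0.1898518086241926, 'R': array([[-0.99990945, -0.01273883,  0.00433677],
       [-0.01267502,  0.78332407, -0.62148431],
       [ 0.00451989, -0.621483  , -0.78341461]]), 't': array([ 563.03131462,   59.72337708, 1350.20996539])}
top {'fx': 472.75180175163666, 'fy': 472.75180175163666, 'cx': 255.5479137461582, 'cy': 185.80048638841424, 'k1': -0.1716840159819841, 'R': array([[ 0.02152578, -0.9997519 , -0.00572542],
       [-0.98991287, -0.02051111, -0.14018489],
       [ 0.14003268,  0.00868526, -0.99010879]]), 't': array([   4.48868301,  575.52592203, 1119.82791611])}
wrist {'fx': 320.81071669317055, 'fy': 320.81071669317055, 'cx': 258.1948942162332, 'cy': 189.000554237154, 'k1': -0.06854806671896008, 'R': array([[ 0.27997775, -0.96000599, -0.00097984],
       [-0.92731737, -0.27070818,  0.25845615],
       [-0.2483847 , -0.07145334, -0.9660225 ]]), 't': array([-648.95076099,  -31.79824197,  378.11657697])}
```

View pics/top0.png

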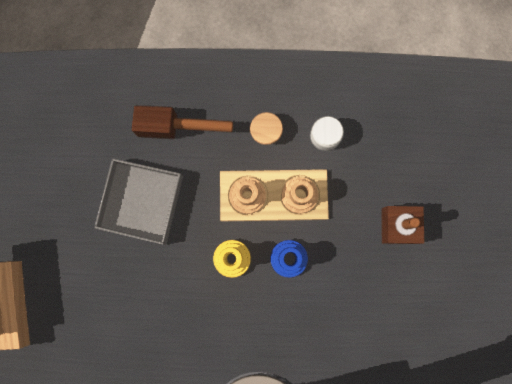

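View pics/side0.png

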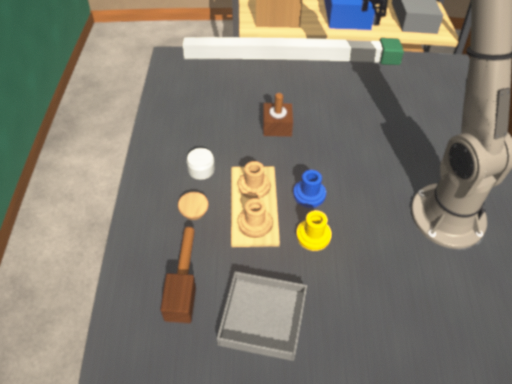

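View pics/wrist0.png

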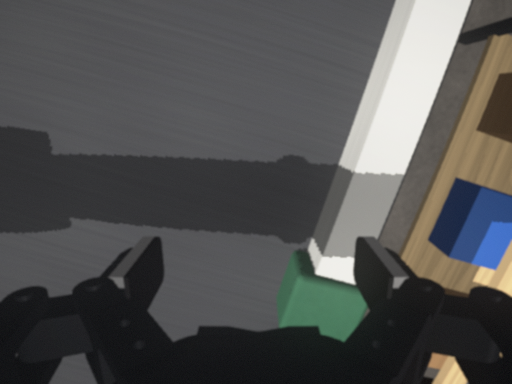

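Candidates in the top view: beech blanks at (248,193) and (300,193), both standing on the plywood board; a yellow look-alike at (232,258) and a blue one at (290,258), both off the board. The two beech ones fit the description. I'll confirm this in an enlarged crop and measure at the same time.

```bash
cat > h.py <<'E'
import numpy as np, cv2
from rig import readout, imaging, bot
def ray(c,px):
    K=np.array([[c['fx'],0,c['cx']],[0,c['fy'],c['cy']],[0,0,1]])
    # forward model x(1+k1 r^2)
    u=cv2.undistortPoints(np.array(px,float).reshape(-1,1,2),K,np.array([c['k1'],0,0,0.])).reshape(-1,2)
    d=np.c_[u,np.ones(len(u))]@c['R']
    o=-c['R'].T@c['t']
    return o,d
def plane(c,px,z):
    o,d=ray(c,px); s=(z-o[2])/d[:,2]
    return o+d*s[:,None]
def proj(c,X):
    p=np.atleast_2d(X)@c['R'].T+c['t']; u=p[:,:2]/p[:,2:]
    r2=(u**2).sum(1,keepdims=True); u=u*(1+c['k1']*r2)
    return u*[c['fx'],c['fy']]+[c['cx'],c['cy']]
def depthpts(c,d):
    v,u=np.mgrid[0:384,0:512]
    K=np.array([[c['fx'],0,c['cx']],[0,c['fy'],c['cy']],[0,0,1]])
    n=cv2.undistortPoints(np.stack([u.ravel(),v.ravel()],1).astype(float).reshape(-1,1,2),K,np.array([c['k1'],0,0,0.])).reshape(-1,2)
    P=np.c_[n,np.ones(len(n))]*d.reshape(-1,1)
    return ((P-c['t'])@c['R']).reshape(384,512,3)
E
python3 - <<'E'
from h import *
c=imaging.calibration('top');d=np.load('pics/top0.npy');p=cv2.imread('pics/top0.png')
P=depthpts(c,d)
def fit(q):
    A=np.c_[2*q[:,:2],np.ones(len(q))];s=np.linalg.lstsq(A,(q[:,:2]**2).sum(1),rcond=None)[0];return s[:2],np.sqrt(s[2]+s[:2]@s[:2])
for n,(u,v) in dict(L=(248,193),R=(300,193),Y=(232,258),B=(290,258),G=(406,224)).items():
    w=P[v-28:v+28,u-28:u+28].reshape(-1,3)
    print(n,'zmax',w[:,2].max())
    for lo,hi in((10,16),(18,26),(76,92),(60,72),(125,140)):
        m=w[(w[:,2]>lo)&(w[:,2]<hi)]
        if len(m)>8: print('  ',lo,hi,len(m),m.mean(0).round(1),((m.max(0)+m.min(0))/2).round(1), (m.max(0)-m.min(0)).round())
w=P[150:250,85:190].reshape(-1,3);m=w[(w[:,2]>33)&(w[:,2]<48)];print('tray',m.mean(0),cv2.minAreaRect(m[:,:2].astype(np.float32)))
w=P[160:230,210:335].reshape(-1,3);m=w[(w[:,2]>8)&(w[:,2]<16)];print('fix',cv2.minAreaRect(m[:,:2].astype(np.float32)))
w=P[200:250,375:430].reshape(-1,3);m=w[(w[:,2]>55)&(w[:,2]<64)];print('stand',cv2.minAreaRect(m[:,:2].astype(np.float32)))
a=cv2.resize(p[160:290,205:335],None,fx=3,fy=3,interpolation=2);b=cv2.resize(p[195:260,370:430],(360,390),interpolation=2)
cv2.imwrite('pics/crop.png',np.hstack([a,b]))
E
```

```text
L zmax 1189.4572023608596
   10 16 1176 [555.9  35.3  12.5] [556.1  37.2  13. ] [130. 141.   6.]
   18 26 350 [552.6  36.1  22.1] [557.5  27.2  22. ] [118. 111.   8.]
   76 92 250 [555.2  37.5  83.5] [555.3  37.3  83.9] [50. 50. 13.]
   60 72 63 [554.3  36.3  67.7] [550.3  32.9  66.5] [42. 41. 10.]
R zmax 1189.4572023608596
   10 16 1189 [559.9 -93.4  12.4] [561.5 -93.8  13. ] [130. 140.   6.]
   18 26 332 [556.2 -91.5  22.2] [553.7 -85.2  22. ] [110. 119.   8.]
   76 92 264 [558.9 -93.   83.6] [559.1 -93.7  83.5] [53. 52. 13.]
   60 72 29 [553.7 -88.1  65.3] [554.2 -88.2  65.6] [43. 43. 11.]
Y zmax 1189.4572023608596
   10 16 89 [395.3  66.9  14.7] [396.8  72.3  13.7] [91. 91.  5.]
   18 26 392 [397.4  70.8  22. ] [396.8  72.2  22. ] [91. 91.  8.]
   76 92 255 [397.4  72.3  79.9] [397.4  72.3  81.1] [54. 52. 10.]
   60 72 58 [397.7  73.8  64.4] [399.7  67.3  65.5] [36. 41. 11.]
B zmax 1189.4572023608596
   10 16 73 [395.1 -72.6  14.6] [399.7 -69.4  13.6] [91. 89.  5.]
   18 26 369 [400.1 -66.8  22.1] [400.9 -69.2  22. ] [88. 89.  8.]
   76 92 257 [400.  -68.9  80. ] [400.3 -68.7  80.7] [54. 53.  9.]
   60 72 9 [399.  -69.5  65.1] [396.8 -63.9  64.6] [24. 43.  9.]
G zmax 1189.4572023608596
   10 16 21 [ 481.7 -309.3   13. ] [ 485.4 -323.    13.1] [88. 41.  5.]
   18 26 32 [ 484.8 -308.3   21.6] [ 486.  -326.9   22. ] [89. 48.  8.]
   76 92 23 [ 484.6 -338.6   85.2] [ 485.9 -340.    84.4] [22. 12. 15.]
   60 72 677 [ 484.6 -346.7   62.9] [ 485.6 -348.5   66. ] [90. 91. 12.]
   125 140 86 [ 485.9 -347.3  130.4] [ 486.8 -348.2  130.3] [23. 25. 10.]
tray [533.45214899 308.63135353  38.7673604 ] ((532.9348754882812, 310.0986022949219), (182.0442352294922, 182.05575561523438), 78.75953674316406)
fix ((558.9266357421875, -28.932220458984375), (125.80160522460938, 270.6531066894531), 2.079455852508545)
stand ((486.0718078613281, -348.6272277832031), (92.07200622558594, 90.11092376708984), 89.27632904052734)
```

View pics/crop.png

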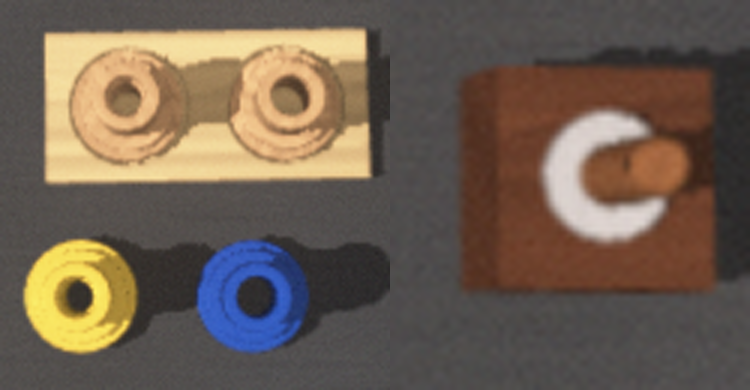

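The crop confirms it: the two beech blanks are on the board, and the yellow and blue ones are in front of it. The gauge is in the dark stand with a white collar. Robot's left is image left.

```bash
cat > d.py <<'E'
import sys
from h import *
from scipy.spatial.transform import Rotation as Ro
x,y,z=map(float,sys.argv[1:4]); yaw=float(sys.argv[4]) if len(sys.argv)>4 else -73.7
s=readout.get_state()
R=Ro.from_euler('xyz',s['eef_rot'],degrees=True)
T=Ro.from_euler('xyz',[180,0,yaw],degrees=True)
print('t',round(s['time'],2),'pos',s['tool_pos'].round(1),'rot',s['eef_rot'].round(2),'F',s['contact_force'].round(1),'op',round(s['opening'],1))
dd=R.inv().apply(np.array([x,y,z])-s['tool_pos'])/10
n=max(1,np.ceil(np.linalg.norm(dd)/4.8))
print('delta tool cm',dd.round(2),'rows',n,'each',(dd/n).round(2),'rot',(R.inv()*T).as_rotvec(degrees=True).round(2))
E
python3 d.py 486.3 -348 205
```

```text
t 0.15 pos [ 182.5 -623.3  200.9] rot [ 1.7999e+02  9.0000e-02 -7.3670e+01] F [ 0.4 -0.6  0.2] op 85.2
delta tool cm [-17.88 -36.89  -0.39] rows 9.0 each [-1.99 -4.1  -0.04] rot [0.01 0.09 0.03]
```

```bash
python3 -m jog '[[[-2,-4.1,0],[0,0,0]],[[-2,-4.1,0],[0,0,0]],[[-2,-4.1,0],[0,0,0]],[[-2,-4.1,0],[0,0,0]],[[-2,-4.1,0],[0,0,0]]]' 1; python3 d.py 486.3 -348 205
```

```text
time: 0.65
tool_pos: [347.0, -471.6, 197.8]
eef_rot: [179.6, 0.1, -74.7]
contact_force: [1.3, -0.4, 0.1]
opening: 85.0
t 0.65 pos [ 347.  -471.6  197.8] rot [ 1.796e+02  1.100e-01 -7.475e+01] F [ 1.3 -0.4  0.1] op 85.0
delta tool cm [ -8.26 -16.69  -0.82] rows 4.0 each [-2.07 -4.17 -0.21] rot [ 0.4   0.11 -1.05]
```

```bash
python3 -m jog '[[[-2,-4.1,-0.2],[0.4,0,-1]],[[-2,-4.1,-0.2],[0,0,0]],[[-2,-4.1,-0.2],[0,0,0]],[[-2,-4.1,-0.2],[0,0,0]],[[0,0,0],[0,0,0]]]' 1; python3 d.py 486.3 -348 108
```

```text
time: 1.15
tool_pos: [492.7, -335.2, 204.8]
eef_rot: [-179.8, 0.4, -73.0]
contact_force: [-0.2, 0.1, 1.2]
opening: 85.6
t 1.15 pos [ 492.7 -335.2  204.8] rot [-179.77    0.36  -73.02] F [-0.2  0.1  1.2] op 85.6
delta tool cm [1.1  1.02 9.67] rows 3.0 each [0.37 0.34 3.22] rot [-0.23  0.36  0.68]
```

```bash
python3 -m jog '[[[1.1,1.0,0],[-0.2,0.4,0.7]],[[0,0,1.5],[0,0,0]],[[0,0,0],[0,0,0]]]' 1; python3 d.py 486.3 -348 82
python3 - <<'E'
from h import *
p,d=imaging.grab_frame('wrist');cv2.imwrite('pics/w1.png',p)
E
```

```text
time: 1.45
tool_pos: [484.7, -349.9, 187.6]
eef_rot: [179.9, -0.0, -73.7]
contact_force: [-0.1, -0.4, -0.1]
opening: 85.3
t 1.45 pos [ 484.7 -349.9  187.6] rot [ 1.7988e+02 -3.0000e-02 -7.3740e+01] F [-0.1 -0.4 -0.1] op 85.3
delta tool cm [-0.15 -0.23 10.56] rows 3.0 each [-0.05 -0.08  3.52] rot [ 0.12 -0.03 -0.04]
```

View pics/w1.png

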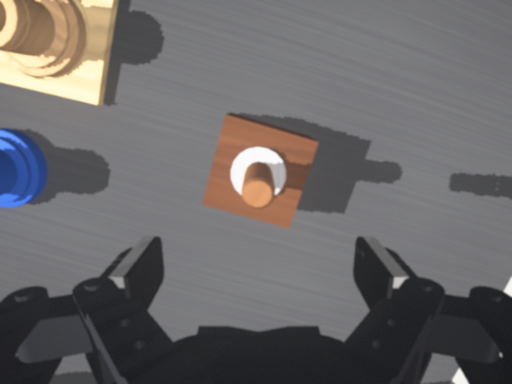

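The wrist view shows the handle top at (257,193), centred between the fingers (about 150 to 365). I'll descend.

```bash
python3 -m jog '[[[-0.15,-0.2,2.5],[0,0,0]],[[0,0,3],[0,0,0]],[[0,0,2.5],[0,0,0]],[[0,0,0],[0,0,0]]]' 1; python3 d.py 486.3 -348 82
```

```text
time: 1.9
tool_pos: [483.4, -355.4, 107.5]
eef_rot: [180.0, -0.4, -74.4]
contact_force: [0.2, 0.2, -1.0]
opening: 85.1
t 1.9 pos [ 483.4 -355.4  107.5] rot [179.97  -0.37 -74.37] F [ 0.2  0.2 -1. ] op 85.1
delta tool cm [-0.65 -0.48  2.55] rows 1 each [-0.65 -0.48  2.55] rot [ 0.04 -0.37 -0.67]
```

```bash
python3 -m jog '[[[-0.65,-0.5,1],[0,-0.4,-0.7]],[[0,0,0],[0,0,0]]]' 1; python3 d.py 486.3 -348 82
```

```text
time: 2.1
tool_pos: [486.4, -349.0, 98.1]
eef_rot: [-180.0, 0.0, -73.8]
contact_force: [-0.1, 0.8, -0.7]
opening: 85.3
t 2.1 pos [ 486.4 -349.    98.1] rot [-180.      0.    -73.78] F [-0.1  0.8 -0.7] op 85.3
delta tool cm [-0.09 -0.02  1.61] rows 1 each [-0.09 -0.02  1.61] rot [-0.    0.   -0.08]
```

```bash
python3 -m jog '[[[0,0,1.2],[0,0,0]],[[0,0,0],[0,0,0]]]' 1; python3 d.py 486.3 -348 82
```

```text
time: 2.3
tool_pos: [487.6, -349.9, 87.2]
eef_rot: [-179.9, -0.2, -73.8]
contact_force: [-0.2, -0.1, -0.4]
opening: 85.7
t 2.3 pos [ 487.6 -349.9   87.2] rot [-1.7987e+02 -1.6000e-01 -7.3790e+01] F [-0.2 -0.1 -0.4] op 85.7
delta tool cm [-0.22  0.07  0.52] rows 1 each [-0.22  0.07  0.52] rot [-0.13 -0.16 -0.09]
```

```bash
python3 -m jog '[[[-0.2,0.1,0.4],[0,-0.15,0]],[[0,0,0],[0,0,0]]]' 1; python3 d.py 486.3 -348 82;  python3 -m jog '[[[0,0,0],[0,0,0]],[[0,0,0],[0,0,0]],[[0,0,0],[0,0,0]],[[0,0,0],[0,0,0]],[[0,0,0],[0,0,0]]]' 0; python3 d.py 486.3 -348 82
```

```text
time: 2.5
tool_pos: [486.7, -348.6, 83.8]
eef_rot: [-179.8, -0.1, -73.8]
contact_force: [-1.0, -0.1, -0.3]
opening: 85.4
t 2.5 pos [ 486.7 -348.6   83.8] rot [-1.798e+02 -8.000e-02 -7.378e+01] F [-1.  -0.1 -0.3] op 85.4
delta tool cm [-0.07  0.02  0.18] rows 1 each [-0.07  0.02  0.18] rot [-0.2  -0.08 -0.08]
time: 3.0
tool_pos: [487.4, -348.8, 85.2]
eef_rot: [-179.7, -0.2, -73.8]
contact_force: [-2.2, 1.9, 0.8]
opening: 23.3
t 3.0 pos [ 487.4 -348.8   85.2] rot [-1.7973e+02 -1.6000e-01 -7.3780e+01] F [-2.2  1.9  0.8] op 23.3
delta tool cm [-0.11  0.08  0.32] rows 1 each [-0.11  0.08  0.32] rot [-0.27 -0.16 -0.08]
```

```bash
python3 -m jog '[[[0,0,0],[0.2,0.15,0]],[[0,0,-1.5],[0,0,0]],[[0,0,-1.5],[0,0,0]],[[0,0,-1.5],[0,0,0]],[[0,0,-1.5],[0,0,0]]]'; python3 d.py 487 -348.6 165; python3 - <<'E'
from h import *
p,d=imaging.grab_frame('side');cv2.imwrite('pics/s1.png',cv2.resize(p[40:200,180:360],None,fx=4,fy=4)[:600])
E
```

```text
time: 3.5
tool_pos: [483.2, -346.8, 144.5]
eef_rot: [-179.9, 0.1, -73.8]
contact_force: [0.5, 0.2, -2.3]
opening: 23.3
t 3.5 pos [ 483.2 -346.8  144.5] rot [-1.7988e+02  8.0000e-02 -7.3770e+01] F [ 0.5  0.2 -2.3] op 23.3
delta tool cm [ 0.27 -0.32 -2.05] rows 1 each [ 0.27 -0.32 -2.05] rot [-0.12  0.08 -0.07]
```

View pics/s1.png

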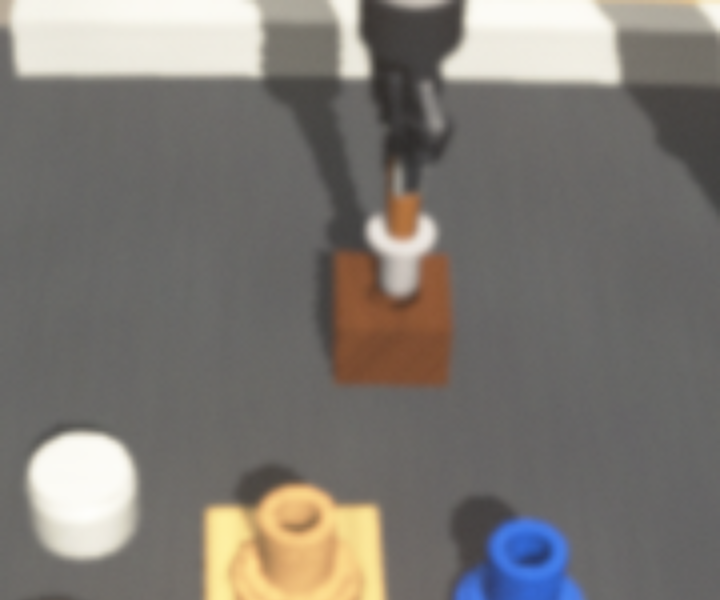

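The gauge is held, with the plug clear of the stand. I'll travel to above the left blank at a safe height.

```bash
python3 -m jog '[[[0,0,-2.5],[0,0,0]],[[0,0,-2.5],[0,0,0]],[[0,0,0],[0,0,0]]]'; python3 d.py 555.3 37.4 200
```

```text
time: 3.85
tool_pos: [483.9, -347.9, 199.2]
eef_rot: [-179.7, -0.1, -73.8]
contact_force: [0.6, -0.1, -2.8]
opening: 23.2
t 3.85 pos [ 483.9 -347.9  199.2] rot [-1.7971e+02 -1.5000e-01 -7.3790e+01] F [ 0.6 -0.1 -2.8] op 23.2
delta tool cm [-35.   -17.61  -0.08] rows 9.0 each [-3.89 -1.96 -0.01] rot [-0.29 -0.15 -0.09]
```

```bash
python3 -m jog '[[[-3.9,-2,-0.1],[-0.2,-0.1,0]],[[-3.9,-2,0],[0,0,0]],[[-3.9,-2,0],[0,0,0]],[[-3.9,-2,0],[0,0,0]],[[-3.9,-2,0],[0,0,0]]]'; python3 d.py 555.3 37.4 200
```

```text
time: 4.35
tool_pos: [522.2, -136.6, 193.3]
eef_rot: [179.7, -0.2, -74.9]
contact_force: [1.2, 0.9, -2.9]
opening: 23.3
t 4.35 pos [ 522.2 -136.6  193.3] rot [179.67  -0.21 -74.86] F [ 1.2  0.9 -2.9] op 23.3
delta tool cm [-15.93  -7.74  -0.77] rows 4.0 each [-3.98 -1.93 -0.19] rot [ 0.33 -0.21 -1.16]
```

```bash
python3 -m jog '[[[-3.9,-1.9,-0.3],[0.3,-0.2,-1.1]],[[-3.9,-1.9,-0.2],[0,0,0]],[[-3.9,-1.9,-0.1],[0,0,0]],[[-2.5,-1.2,0],[0,0,0]],[[0,0,0],[0,0,0]]]'; python3 d.py 555.3 37.4 185
```

```text
time: 4.85
tool_pos: [545.9, 35.0, 192.0]
eef_rot: [179.7, 0.4, -73.0]
contact_force: [-0.2, 0.5, -2.8]
opening: 23.2
t 4.85 pos [545.9  35.  192. ] rot [179.67   0.45 -73.01] F [-0.2  0.5 -2.8] op 23.2
delta tool cm [ 0.05 -0.98  0.7 ] rows 1 each [ 0.05 -0.98  0.7 ] rot [0.33 0.45 0.69]
```

```bash
python3 -m jog '[[[0,-1,0.3],[0.3,0.4,0.7]],[[0,0,0],[0,0,0]]]'; python3 d.py 555.3 37.4 185
python3 - <<'E'
from h import *
o=[]
for n,(r,c) in dict(side=((130,250),(200,320)),top=((130,250),(190,310)),wrist=((80,330),(130,390))).items():
    p,d=imaging.grab_frame(n);cv2.imwrite(f'pics/{n}2.png',p);np.save(f'pics/{n}2.npy',d)
    o.append(cv2.resize(p[r[0]:r[1],c[0]:c[1]],(260,260) ,interpolation=2))
cv2.imwrite('pics/c2.png',np.hstack(o))
E
```

```text
time: 5.05
tool_pos: [554.8, 37.7, 186.4]
eef_rot: [179.8, 0.0, -73.7]
contact_force: [-1.8, -0.1, -3.1]
opening: 23.1
t 5.05 pos [554.8  37.7 186.4] rot [ 1.7981e+02  1.0000e-02 -7.3690e+01] F [-1.8 -0.1 -3.1] op 23.1
delta tool cm [ 0.05 -0.04  0.14] rows 1 each [ 0.05 -0.04  0.14] rot [0.19 0.01 0.01]
```

View pics/c2.png

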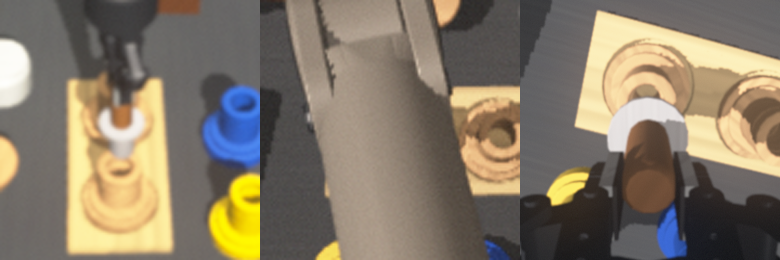

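View pics/wrist2.png

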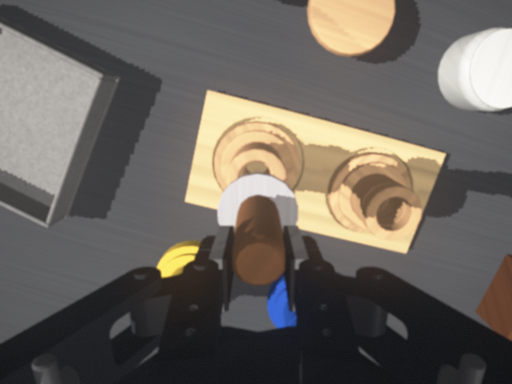

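```bash
python3 - <<'E'
from h import *
from scipy.optimize import least_squares
def fit(q):
    q=q[:,:2]
    f=least_squares(lambda s:np.hypot(q[:,0]-s[0],q[:,1]-s[1])-s[2],[*q.mean(0),25],loss='soft_l1');return f.x.round(1),round(np.abs(f.fun).mean(),2),len(q)
# side: ring and collar
c=imaging.calibration('side')
for k in (0,2):
    P=depthpts(c,np.load(f'pics/side{k}.npy'))
    p=cv2.imread(f'pics/side{k}.png')
    for n,(u,v) in dict(L=(256,205),R=(254,168)).items():
        w=P[v-15:v+20,u-18:u+18].reshape(-1,3);m=w[(abs(w[:,2]-84)<5)]
        if len(m)>5: print(k,n,len(m),((m.max(0)+m.min(0))/2).round(1),m.mean(0).round(1))
    w=P.reshape(-1,3);hs=cv2.cvtColor(p,cv2.COLOR_BGR2HSV).reshape(-1,3)
    X=(555,37,167) if k==2 else (486,-348,66)
    m=w[(hs[:,1]<70)&(hs[:,2]>120)&(np.hypot(w[:,0]-X[0],w[:,1]-X[1])<45)&(abs(w[:,2]-X[2])<5)]
    print(k,'collar',len(m),((m.max(0)+m.min(0))/2).round(1),m.mean(0).round(1), (m.max(0)-m.min(0)).round())
c=imaging.calibration('wrist')
p=cv2.imread('pics/wrist2.png');hs=cv2.cvtColor(p,cv2.COLOR_BGR2HSV)
d=np.load('pics/wrist2.npy');P=depthpts(c,d)
print('wrist depth at collar',d[190,257],P[190,257], 'boss',P[150,250],'foot',P[150,222],'board',P[110,225])
m=((hs[:,:,1]<60)&(hs[:,:,2]>100)).astype(np.uint8);m[:,:205]=0;m[:,310:]=0;m[:165]=0;m[235:]=0
e=[]
for u in range(225,292):
    col=np.where(m[:,u])[0]
    if len(col): e.append((u,col[0]-0.5))
for v in range(180,215):
    r=np.where(m[v])[0]
    if len(r)>3: e+= [(r[0]-.5,v),(r[-1]+.5,v)]
print('collar',fit(plane(c,e,167.4)))
cv2.imwrite('pics/m.png',cv2.resize(p[100:260,170:330],None,fx=3.7,fy=3.7,interpolation=2))
E
```

```text
0 L 181 [552.6  39.1  83.8] [552.3  40.1  83. ]
0 R 164 [555.  -91.8  84. ] [555.4 -90.3  82.9]
0 collar 107 [ 484.9 -344.2   65.9] [ 485.9 -341.2   65.8] [53. 51.  9.]
2 L 152 [552.6  42.3  83.7] [551.8  44.8  82.8]
2 R 40 [574.1 -89.3  83.6] [574.3 -86.5  83.2]
2 collar 170 [551.1  40.2 167. ] [550.4  45.7 166.5] [49. 48.  9.]
wrist depth at collar 197.87222 [567.79225569  40.57665112 167.92654483] boss [578.09021413  49.99895045  83.67630353] foot [560.98861342  77.29838269  22.53319716] board [601.16682652  85.60416908  12.31245551]
collar (array([553.3,  36.4,  25.9]), np.float64(0.7), 137)
```

View pics/m.png

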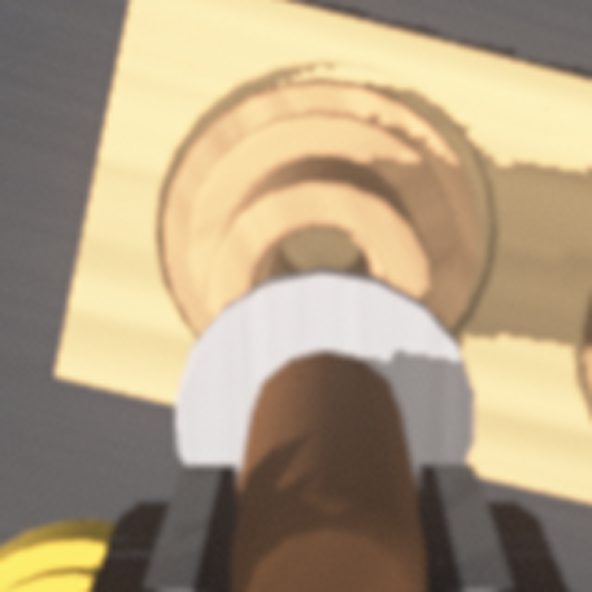

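```bash
cat >> h.py <<'E'
from scipy.optimize import least_squares
def fit(q,r=None):
    q=q[:,:2]
    f=least_squares(lambda s:np.hypot(q[:,0]-s[0],q[:,1]-s[1])-(r or s[2]),[*q.mean(0),25],loss='soft_l1');return f.x.round(1),round(np.abs(f.fun).mean(),2),len(q)
E
python3 - <<'E'
from h import *
c=imaging.calibration('wrist')
f=lambda a:np.array(a)/3.7+[170-.37,100-.37]
b=f([(215,290),(225,250),(245,215),(275,192),(320,182),(365,192),(400,218),(422,250),(430,285)])
i=f([(250,278),(262,255),(285,235),(320,225),(350,235),(368,258)])
ft=f([(158,220),(166,180),(190,135),(225,105),(270,85),(320,80),(160,240),(165,270),(180,310),(491,230),(485,270),(470,310),(480,180)])
print(fit(plane(c,b,84)),fit(plane(c,b,84),27),fit(plane(c,i,84),16.5),fit(plane(c,ft,22),46))
E
```

```text
(array([556.2,  37.6,  25.4]), np.float64(0.22), 9) (array([554.1,  37.2,  25. ]), np.float64(0.76), 9) (array([554.2,  38.6,  25. ]), np.float64(0.44), 6) (array([556.4,  38.2,  25. ]), np.float64(1.33), 13)
```

```bash
python3 -m jog '[[[0,0,0.7],[0.2,0,0]],[[0,0,0.7],[0,0,0]],[[0,0,0],[0,0,0]]]'; python3 d.py 556.4 37.6 166
```

```text
time: 5.5
tool_pos: [553.9, 32.3, 171.7]
eef_rot: [179.9, -0.1, -74.1]
contact_force: [-0.2, 0.5, -3.5]
opening: 23.4
t 5.5 pos [553.9  32.3 171.7] rot [ 1.7994e+02 -1.2000e-01 -7.4120e+01] F [-0.2  0.5 -3.5] op 23.4
delta tool cm [-0.44 -0.38  0.57] rows 1 each [-0.44 -0.38  0.57] rot [ 0.07 -0.11 -0.42]
```

```bash
python3 -m jog '[[[-0.4,-0.4,0.3],[0,0,-0.4]],[[0,0,0],[0,0,0]]]'; python3 d.py 556.4 37.6 166
```

```text
time: 5.7
tool_pos: [556.6, 37.0, 168.2]
eef_rot: [179.9, -0.1, -73.8]
contact_force: [1.0, 0.1, -2.8]
opening: 23.4
t 5.7 pos [556.6  37.  168.2] rot [ 1.7991e+02 -1.1000e-01 -7.3760e+01] F [ 1.   0.1 -2.8] op 23.4
delta tool cm [-0.06  0.01  0.22] rows 1 each [-0.06  0.01  0.22] rot [ 0.09 -0.11 -0.06]
```

```bash
python3 -m jog '[[[0,0,0],[0,0,0]]]'; python3 d.py 556.4 37.6 166
```

```text
time: 5.8
tool_pos: [556.8, 37.1, 168.2]
eef_rot: [179.9, -0.1, -73.7]
contact_force: [0.9, -0.3, -2.9]
opening: 23.1
t 5.8 pos [556.8  37.1 168.2] rot [ 1.7992e+02 -1.2000e-01 -7.3740e+01] F [ 0.9 -0.3 -2.9] op 23.1
delta tool cm [-0.06  0.02  0.22] rows 1 each [-0.06  0.02  0.22] rot [ 0.08 -0.12 -0.04]
```

```bash
python3 - <<'E'
from h import *
p,d=imaging.grab_frame('side');q,d=imaging.grab_frame('wrist')
cv2.imwrite('pics/c3.png',np.hstack([cv2.resize(p[165:245,215:295],(400,400),interpolation=2),cv2.resize(q[110:270,180:340],(400,400),interpolation=2)]))
E
```

```text
(no output)
```

View pics/c3.png

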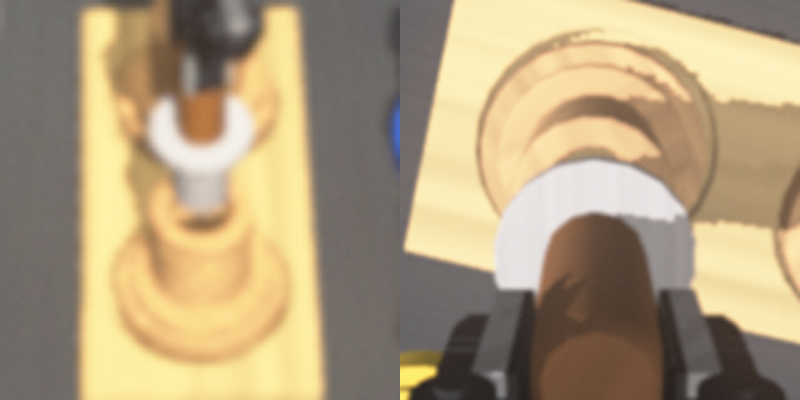

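The side view shows the plug centred over the mouth (collar and blank axis both at about x=202 in the crop). I'll descend in small steps and watch the force.

```bash
python3 -m jog '[[[-0.1,0,0.6],[0,-0.1,0]],[[-0.1,-0.1,0.3],[0,0,0]],[[0,0,0],[0,0,0]]]'; python3 d.py 556.4 37.6 150
```

```text
time: 6.2
tool_pos: [557.4, 39.8, 158.9]
eef_rot: [180.0, -0.0, -73.7]
contact_force: [-0.4, -0.9, -3.0]
opening: 23.5
t 6.2 pos [557.4  39.8 158.9] rot [ 1.7997e+02 -1.0000e-02 -7.3730e+01] F [-0.4 -0.9 -3. ] op 23.5
delta tool cm [0.18 0.16 0.89] rows 1 each [0.18 0.16 0.89] rot [ 0.03 -0.01 -0.03]
```

```bash
python3 -m jog '[[[0.2,0.15,0],[0,0,0]],[[0,0,0.5],[0,0,0]],[[0,0,0],[0,0,0]]]'; python3 d.py 556.4 37.6 146
```

```text
time: 6.5
tool_pos: [556.3, 37.1, 153.3]
eef_rot: [179.9, -0.0, -73.7]
contact_force: [-1.0, -0.3, -4.2]
opening: 23.3
t 6.5 pos [556.3  37.1 153.3] rot [ 1.7995e+02 -1.0000e-02 -7.3730e+01] F [-1.  -0.3 -4.2] op 23.3
delta tool cm [-0.04 -0.02  0.73] rows 1 each [-0.04 -0.02  0.73] rot [ 0.05 -0.01 -0.03]
```

```bash
python3 -m jog '[[[0,0,0.4],[0,0,0]],[[0,0,0.3],[0,0,0]],[[0,0,0],[0,0,0]]]'; python3 d.py 556.4 37.6 142
```

```text
time: 6.8
tool_pos: [556.3, 37.0, 145.7]
eef_rot: [179.9, -0.0, -73.7]
contact_force: [-1.0, 0.7, -2.7]
opening: 23.5
t 6.8 pos [556.3  37.  145.7] rot [ 1.7995e+02 -1.0000e-02 -7.3750e+01] F [-1.   0.7 -2.7] op 23.5
delta tool cm [-0.06 -0.03  0.37] rows 1 each [-0.06 -0.03  0.37] rot [ 0.05 -0.01 -0.05]
```

```bash
python3 -m jog '[[[0,0,0.3],[0,0,0]],[[0,0,0],[0,0,0]]]'; python3 d.py 556.4 37.6 139
```

```text
time: 7.0
tool_pos: [556.3, 37.0, 142.3]
eef_rot: [179.9, -0.0, -73.7]
contact_force: [-1.0, 0.3, -3.0]
opening: 23.6
t 7.0 pos [556.3  37.  142.3] rot [ 1.7994e+02 -1.0000e-02 -7.3740e+01] F [-1.   0.3 -3. ] op 23.6
delta tool cm [-0.05 -0.03  0.33] rows 1 each [-0.05 -0.03  0.33] rot [ 0.06 -0.01 -0.04]
```

```bash
python3 -m jog '[[[0,0,0.25],[0,0,0]],[[0,0,0],[0,0,0]]]'; python3 d.py 556.4 37.6 136
```

```text
time: 7.2
tool_pos: [557.0, 37.6, 140.6]
eef_rot: [-180.0, 0.0, -73.7]
contact_force: [-0.8, 0.6, -3.8]
opening: 23.3
t 7.2 pos [557.   37.6 140.6] rot [-1.7996e+02  1.0000e-02 -7.3740e+01] F [-0.8  0.6 -3.8] op 23.3
delta tool cm [-0.01  0.05  0.46] rows 1 each [-0.01  0.05  0.46] rot [-0.04  0.01 -0.04]
```

```bash
python3 -m jog '[[[0,0,0.25],[0,0,0]],[[0,0,0],[0,0,0]]]'; python3 d.py 556.4 37.6 136
```

```text
time: 7.4
tool_pos: [558.6, 38.2, 140.6]
eef_rot: [-179.8, -0.0, -73.7]
contact_force: [-1.6, -1.0, -2.4]
opening: 23.1
t 7.4 pos [558.6  38.2 140.6] rot [-1.7976e+02 -3.0000e-02 -7.3730e+01] F [-1.6 -1.  -2.4] op 23.1
delta tool cm [-0.01  0.23  0.46] rows 1 each [-0.01  0.23  0.46] rot [-0.24 -0.03 -0.03]
```

```bash
python3 -m jog '[[[0,0.2,0.4],[-0.2,0,0]],[[0,0,0.2],[0,0,0]]]'; python3 d.py 556.4 37.6 136
```

```text
time: 7.6
tool_pos: [560.6, 38.7, 140.1]
eef_rot: [-179.5, -0.1, -73.7]
contact_force: [-4.1, 0.1, 7.2]
opening: 23.2
t 7.6 pos [560.6  38.7 140.1] rot [-1.7946e+02 -1.2000e-01 -7.3740e+01] F [-4.1  0.1  7.2] op 23.2
delta tool cm [-0.01  0.44  0.41] rows 1 each [-0.01  0.44  0.41] rot [-0.54 -0.12 -0.04]
```

```bash
python3 - <<'E'
from h import *
p,d=imaging.grab_frame('side');q,d=imaging.grab_frame('wrist')
cv2.imwrite('pics/c4.png',np.hstack([cv2.resize(p[165:245,215:295],(400,400),interpolation=2),cv2.resize(q[110:270,180:340],(400,400),interpolation=2)]))
print(readout.get_state()['contact_force'])
E
```

```text
[-2.37227359 -0.96414021 10.32655477]
```

View pics/c4.png

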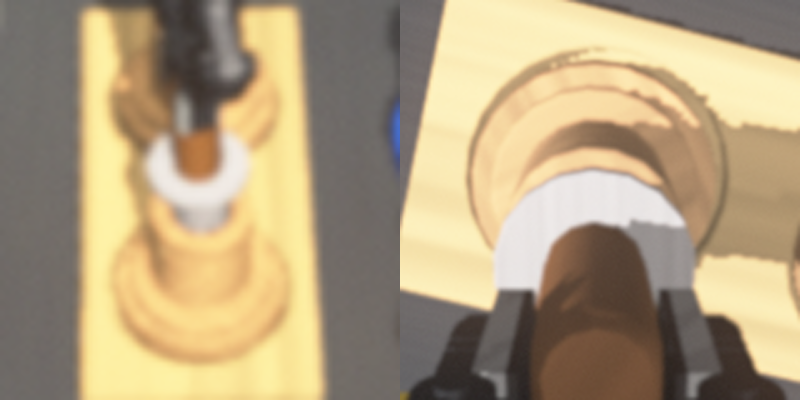

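The plug is in the left bore and stopped about 18 to 19 mm deep against roughly 13 N, so the left blank is the narrow one. I'll withdraw and go to the right blank.

```bash
python3 -m jog '[[[0,0.2,-0.6],[-0.4,0,0]],[[0,0.1,-1],[0,0,0]],[[0,0,-1.5],[0,0,0]],[[0,0,-1.5],[0,0,0]],[[0,0,0],[0,0,0]]]'; python3 d.py 560 -93.2 186; python3 - <<'E'
from h import *
p,d=imaging.grab_frame('side');q,d=imaging.grab_frame('wrist');np.save('pics/w5.npy',d)
cv2.imwrite('pics/c5.png',np.hstack([cv2.resize(p[145:245,205:305],(400,400),interpolation=2),cv2.resize(q,(533,400),interpolation=2)[:,133:533]]))
E
```

```text
time: 8.2
tool_pos: [556.3, 37.0, 186.9]
eef_rot: [180.0, -0.1, -73.7]
contact_force: [0.2, 0.2, -2.5]
opening: 23.1
t 8.2 pos [556.3  37.  186.9] rot [ 1.7999e+02 -1.4000e-01 -7.3740e+01] F [ 0.2  0.2 -2.5] op 23.1
delta tool cm [12.61  3.29  0.12] rows 3.0 each [4.2  1.1  0.04] rot [ 0.01 -0.14 -0.04]
```

View pics/c5.png

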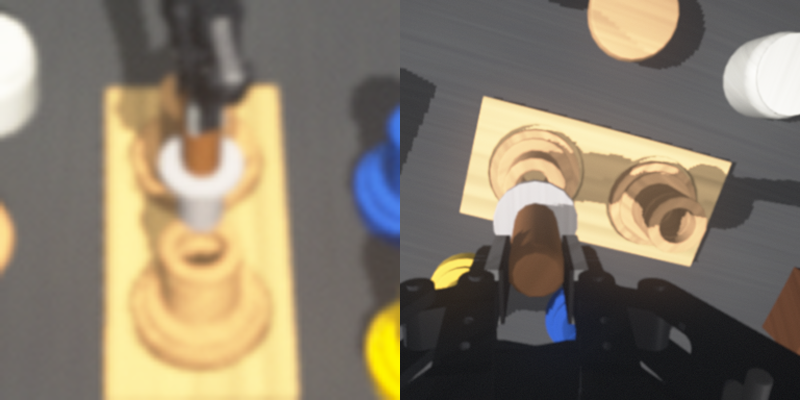

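```bash
python3 -m jog '[[[4.0,1.1,0],[0,-0.1,0]],[[4.0,1.1,0],[0,0,0]],[[3.0,0.8,0],[0,0,0]],[[0,0,0],[0,0,0]]]'; python3 d.py 560 -93.4 180
```

```text
time: 8.7
tool_pos: [554.3, -79.1, 180.1]
eef_rot: [179.4, 0.2, -73.4]
contact_force: [-0.5, -0.8, -3.7]
opening: 23.2
t 8.7 pos [554.3 -79.1 180.1] rot [ 1.7942e+02  1.6000e-01 -7.3410e+01] F [-0.5 -0.8 -3.7] op 23.2
delta tool cm [ 1.53 -0.13  0.  ] rows 1 each [ 1.53 -0.13  0.  ] rot [0.58 0.16 0.29]
```

```bash
python3 -m jog '[[[1.5,-0.1,0.3],[0.6,0.2,0.3]],[[0,0,0],[0,0,0]],[[0,0,0],[0,0,0]]]'; python3 d.py 560 -93.4 168
```

```text
time: 9.0
tool_pos: [558.5, -94.0, 173.9]
eef_rot: [179.9, 0.1, -73.8]
contact_force: [-0.7, 0.9, -2.5]
opening: 23.3
t 9.0 pos [558.5 -94.  173.9] rot [ 1.7986e+02  9.0000e-02 -7.3760e+01] F [-0.7  0.9 -2.5] op 23.3
delta tool cm [-0.01 -0.16  0.59] rows 1 each [-0.01 -0.16  0.59] rot [ 0.14  0.09 -0.06]
```

```bash
python3 -m jog '[[[0,-0.15,0.4],[0.1,0.1,0]],[[0,0,0.2],[0,0,0]],[[0,0,0],[0,0,0]]]'; python3 d.py 560 -93.4 165; python3 - <<'E'
from h import *
p,d=imaging.grab_frame('side');q,d=imaging.grab_frame('wrist')
cv2.imwrite('pics/c6.png',np.hstack([cv2.resize(p[135:215,213:293],(400,400),interpolation=2),cv2.resize(q[110:270,180:340],(400,400),interpolation=2)]))
E
```

```text
time: 9.3
tool_pos: [559.9, -91.3, 166.7]
eef_rot: [179.9, 0.0, -73.6]
contact_force: [-0.2, -0.0, -3.7]
opening: 23.4
t 9.3 pos [559.9 -91.3 166.7] rot [ 1.7994e+02  4.0000e-02 -7.3560e+01] F [-0.2 -0.  -3.7] op 23.4
delta tool cm [0.2  0.05 0.17] rows 1 each [0.2  0.05 0.17] rot [0.06 0.04 0.14]
```

View pics/c6.png

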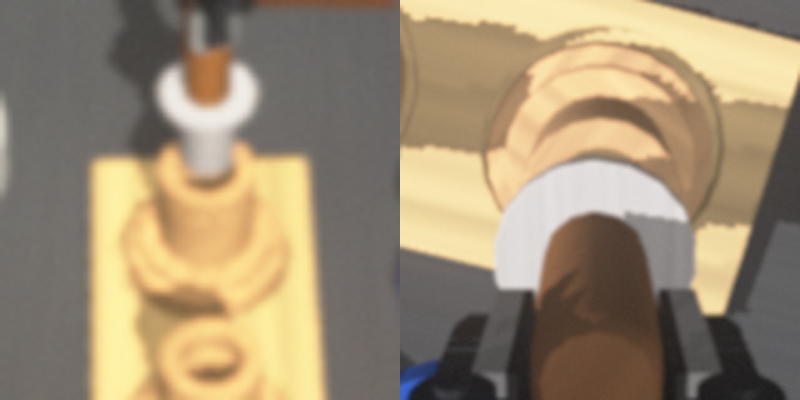

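Side crop: collar axis at about x=208, boss at about 206, so they are aligned. I'll correct y and descend.

```bash
python3 -m jog '[[[0.2,0.05,0],[0,0,0]],[[0,0,0.4],[0,0,0]],[[0,0,0],[0,0,0]]]'; python3 d.py 560 -93.4 155
```

```text
time: 9.7
tool_pos: [560.5, -93.2, 163.2]
eef_rot: [-180.0, 0.0, -73.5]
contact_force: [-0.3, -0.7, -4.5]
opening: 23.2
t 9.7 pos [560.5 -93.2 163.2] rot [-1.7999e+02  1.0000e-02 -7.3520e+01] F [-0.3 -0.7 -4.5] op 23.2
delta tool cm [0.   0.05 0.82] rows 1 each [0.   0.05 0.82] rot [-0.01  0.01  0.18]
```

```bash
python3 -m jog '[[[0,0,0.4],[0,0,0]],[[0,0,0.3],[0,0,0]],[[0,0,0],[0,0,0]]]'; python3 d.py 560 -93.4 150
```

```text
time: 10.0
tool_pos: [560.5, -93.4, 155.6]
eef_rot: [-180.0, 0.0, -73.5]
contact_force: [0.6, 0.5, -3.2]
opening: 23.4
t 10.0 pos [560.5 -93.4 155.6] rot [-1.7998e+02  1.0000e-02 -7.3540e+01] F [ 0.6  0.5 -3.2] op 23.4
delta tool cm [-0.01  0.05  0.56] rows 1 each [-0.01  0.05  0.56] rot [-0.02  0.01  0.16]
```

```bash
python3 -m jog '[[[0,0,0.4],[0,0,0]],[[0,0,0.4],[0,0,0]],[[0,0,0],[0,0,0]]]'; python3 d.py 560 -93.4 140
```

```text
time: 10.3
tool_pos: [560.4, -93.4, 146.7]
eef_rot: [180.0, 0.0, -73.5]
contact_force: [-0.5, 0.5, -3.6]
opening: 23.2
t 10.3 pos [560.4 -93.4 146.7] rot [ 1.800e+02  2.000e-02 -7.354e+01] F [-0.5  0.5 -3.6] op 23.2
delta tool cm [-0.01  0.04  0.67] rows 1 each [-0.01  0.04  0.67] rot [0.   0.02 0.16]
```

```bash
python3 -m jog '[[[0,0,0.4],[0,0,0]],[[0,0,0.4],[0,0,0]],[[0,0,0],[0,0,0]]]'; python3 d.py 560 -93.4 140
```

```text
time: 10.6
tool_pos: [560.3, -93.4, 137.9]
eef_rot: [180.0, 0.0, -73.5]
contact_force: [-0.6, -0.5, -2.7]
opening: 23.3
t 10.6 pos [560.3 -93.4 137.9] rot [ 1.7999e+02  2.0000e-02 -7.3540e+01] F [-0.6 -0.5 -2.7] op 23.3
delta tool cm [-0.01  0.03 -0.21] rows 1 each [-0.01  0.03 -0.21] rot [0.01 0.02 0.16]
```

Already past the depth where the left one stopped, with no resistance. I'll continue.

```bash
python3 -m jog '[[[0,0,0.4],[0,0,0]],[[0,0,0.4],[0,0,0]],[[0,0,0.4],[0,0,0]],[[0,0,0],[0,0,0]]]'; python3 d.py 560 -93.4 109
```

```text
time: 11.0
tool_pos: [560.4, -93.4, 124.8]
eef_rot: [180.0, 0.0, -73.5]
contact_force: [-0.6, 0.3, -3.3]
opening: 23.1
t 11.0 pos [560.4 -93.4 124.8] rot [ 1.7999e+02  2.0000e-02 -7.3540e+01] F [-0.6  0.3 -3.3] op 23.1
delta tool cm [-0.01  0.03  1.58] rows 1 each [-0.01  0.03  1.58] rot [0.01 0.02 0.16]
```

```bash
python3 -m jog '[[[0,0,0.4],[0,0,0]],[[0,0,0.4],[0,0,0]],[[0,0,0],[0,0,0]]]'; python3 d.py 560 -93.4 109
```

```text
time: 11.3
tool_pos: [560.4, -93.3, 116.1]
eef_rot: [180.0, 0.0, -73.5]
contact_force: [0.3, 0.3, -5.0]
opening: 23.4
t 11.3 pos [560.4 -93.3 116.1] rot [ 1.7999e+02  2.0000e-02 -7.3540e+01] F [ 0.3  0.3 -5. ] op 23.4
delta tool cm [-0.    0.04  0.71] rows 1 each [-0.    0.04  0.71] rot [0.01 0.02 0.16]
```

```bash
python3 -m jog '[[[0,0,0.4],[0,0,0]],[[0,0,0],[0,0,0]]]'; python3 -m jog '[[[0,0,0.2],[0,0,0]],[[0,0,0],[0,0,0]]]'; python3 d.py 560 -93.4 109
```

```text
time: 11.5
tool_pos: [560.3, -93.3, 111.7]
eef_rot: [180.0, 0.0, -73.5]
contact_force: [-1.5, -0.2, -3.8]
opening: 23.0
time: 11.7
tool_pos: [560.5, -93.4, 109.6]
eef_rot: [180.0, 0.0, -73.5]
contact_force: [-0.5, -1.1, -3.8]
opening: 23.5
t 11.7 pos [560.5 -93.4 109.6] rot [ 1.800e+02  2.000e-02 -7.354e+01] F [-0.5 -1.1 -3.8] op 23.5
delta tool cm [-0.01  0.05  0.06] rows 1 each [-0.01  0.05  0.06] rot [0.   0.02 0.16]
```

```bash
python3 -m jog '[[[0,0,0.25],[0,0,0]],[[0,0,0.1],[0,0,0]]]'; python3 d.py 560 -93.4 109; python3 - <<'E'
from h import *
p,d=imaging.grab_frame('side')
cv2.imwrite('pics/c7.png',cv2.resize(p[135:215,213:293],(400,400),interpolation=2))
E
```

```text
time: 11.9
tool_pos: [561.7, -93.3, 109.5]
eef_rot: [-179.9, -0.1, -73.6]
contact_force: [-1.0, -0.2, -0.3]
opening: 23.0
t 11.9 pos [561.7 -93.3 109.5] rot [-1.7989e+02 -5.0000e-02 -7.3560e+01] F [-1.  -0.2 -0.3] op 23.0
delta tool cm [-0.04  0.16  0.05] rows 1 each [-0.04  0.16  0.05] rot [-0.11 -0.05  0.14]
```

View pics/c7.png

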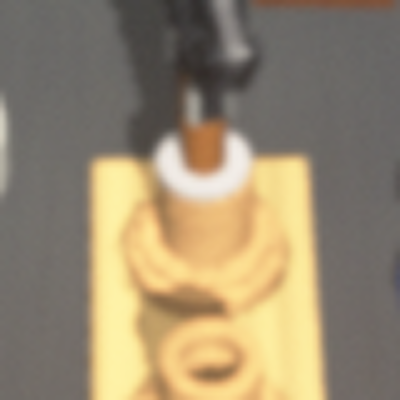

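The collar is down on the right blank's mouth, so the right one took the whole plug. I'll withdraw straight up.

```bash
python3 -m jog '[[[0,0.1,-0.8],[0,0,0]],[[0,0,-1],[0,0,0]],[[0,0,-1],[0,0,0]],[[0,0,-1],[0,0,0]],[[0,0,-1],[0,0,0]]]'; python3 d.py 560 -93.4 195
```

```text
time: 12.45
tool_pos: [559.8, -93.6, 159.4]
eef_rot: [-180.0, -0.0, -73.5]
contact_force: [0.3, 0.3, -4.2]
opening: 23.2
t 12.45 pos [559.8 -93.6 159.4] rot [-179.98   -0.    -73.55] F [ 0.3  0.3 -4.2] op 23.2
delta tool cm [-0.01 -0.03 -3.56] rows 1 each [-0.01 -0.03 -3.56] rot [-0.02 -0.    0.15]
```

```bash
python3 -m jog '[[[0,0,-1.5],[0,0,0]],[[0,0,-2],[0,0,0]],[[0,0,-1],[0,0,0]],[[0,0,0],[0,0,0]]]'; python3 d.py 487.2 -348.6 195
```

```text
time: 12.85
tool_pos: [561.0, -93.6, 209.8]
eef_rot: [-179.7, -0.1, -73.5]
contact_force: [-0.2, 0.7, -4.1]
opening: 23.0
t 12.85 pos [561.  -93.6 209.8] rot [-1.7974e+02 -1.1000e-01 -7.3540e+01] F [-0.2  0.7 -4.1] op 23.0
delta tool cm [22.36 14.31  1.46] rows 6.0 each [3.73 2.38 0.24] rot [-0.26 -0.11  0.16]
```

```bash
python3 -m jog '[[[3.7,2.4,0],[0,0,0]],[[3.7,2.4,0],[0,0,0]],[[3.7,2.4,0],[0,0,0]],[[3.7,2.4,0],[0,0,0]],[[3.7,2.4,0],[0,0,0]]]'; python3 d.py 487.3 -348.7 195
```

```text
time: 13.35
tool_pos: [501.1, -300.0, 206.4]
eef_rot: [-179.6, 0.3, -72.4]
contact_force: [1.8, -0.7, -3.0]
opening: 23.1
t 13.35 pos [ 501.1 -300.   206.4] rot [-179.57    0.27  -72.37] F [ 1.8 -0.7 -3. ] op 23.1
delta tool cm [4.23 2.8  1.1 ] rows 2.0 each [2.11 1.4  0.55] rot [-0.43  0.28  1.33]
```

```bash
python3 -m jog '[[[1.5,1,0],[0,0,0]],[[0,0,0],[0,0,0]],[[0,0,0],[0,0,0]]]'; python3 d.py 487.3 -348.7 155
```

```text
time: 13.65
tool_pos: [489.9, -326.2, 203.2]
eef_rot: [-180.0, 0.3, -73.2]
contact_force: [1.0, 0.4, -3.9]
opening: 23.3
t 13.65 pos [ 489.9 -326.2  203.2] rot [-179.95    0.29  -73.16] F [ 1.   0.4 -3.9] op 23.3
delta tool cm [2.11 0.9  4.8 ] rows 2.0 each [1.05 0.45 2.4 ] rot [-0.05  0.29  0.54]
```

```bash
python3 -m jog '[[[2.1,0.9,0.5],[0,0.3,0.5]],[[0,0,1.5],[0,0,0]],[[0,0,1],[0,0,0]],[[0,0,0],[0,0,0]]]'; python3 d.py 487.3 -348.7 145
```

```text
time: 14.05
tool_pos: [489.9, -344.3, 170.4]
eef_rot: [-179.9, 0.1, -73.2]
contact_force: [-0.6, 0.2, -3.2]
opening: 23.5
t 14.05 pos [ 489.9 -344.3  170.4] rot [-1.7991e+02  1.1000e-01 -7.3190e+01] F [-0.6  0.2 -3.2] op 23.5
delta tool cm [0.35 0.38 2.53] rows 1 each [0.35 0.38 2.53] rot [-0.09  0.11  0.51]
```

```bash
python3 -m jog '[[[0,0,0],[0,0,0]]]'; python3 d.py 487.3 -348.7 145
```

```text
time: 14.15
tool_pos: [490.4, -343.3, 170.1]
eef_rot: [-179.9, 0.2, -73.1]
contact_force: [-0.2, 0.3, -2.7]
opening: 23.4
t 14.15 pos [ 490.4 -343.3  170.1] rot [-1.7991e+02  1.6000e-01 -7.3090e+01] F [-0.2  0.3 -2.7] op 23.4
delta tool cm [0.44 0.46 2.5 ] rows 1 each [0.44 0.46 2.5 ] rot [-0.09  0.16  0.61]
```

```bash
python3 -m jog '[[[0.45,0.45,0.5],[0,0.2,0.6]],[[0,0,0.8],[0,0,0]],[[0,0,0],[0,0,0]]]'; python3 d.py 487.3 -348.7 145
```

```text
time: 14.45
tool_pos: [488.2, -348.6, 156.9]
eef_rot: [-179.8, -0.1, -73.6]
contact_force: [-0.7, -0.8, -2.5]
opening: 23.3
t 14.45 pos [ 488.2 -348.6  156.9] rot [-1.7984e+02 -1.2000e-01 -7.3640e+01] F [-0.7 -0.8 -2.5] op 23.3
delta tool cm [-0.01  0.09  1.19] rows 1 each [-0.01  0.09  1.19] rot [-0.16 -0.12  0.06]
```

```bash
python3 - <<'E'
from h import *
p,d=imaging.grab_frame('side')
cv2.imwrite('pics/c8.png',cv2.resize(p[70:150,235:315],(400,400),interpolation=2))
E
```

```text
(no output)
```

View pics/c8.png

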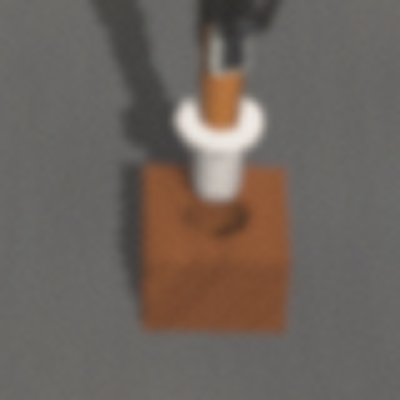

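The plug (x≈219) is above the hole (x≈219). I'll lower it.

```bash
python3 -m jog '[[[0,0.1,0.8],[0,0,0]],[[0,0,0.8],[0,0,0]],[[0,0,0.6],[0,0,0]],[[0,0,0],[0,0,0]]]'; python3 d.py 487.3 -348.7 88
```

```text
time: 14.9
tool_pos: [487.7, -349.6, 134.0]
eef_rot: [-179.8, -0.2, -73.7]
contact_force: [-0.7, 0.7, -2.9]
opening: 23.1
t 14.9 pos [ 487.7 -349.6  134. ] rot [-179.79   -0.21  -73.66] F [-0.7  0.7 -2.9] op 23.1
delta tool cm [-0.12  0.03  4.6 ] rows 1 each [-0.12  0.03  4.6 ] rot [-0.21 -0.21  0.04]
```

```bash
python3 -m jog '[[[0,0,0.8],[0,0,0]],[[0,0,0.8],[0,0,0]],[[0,0,0.8],[0,0,0]],[[0,0,0],[0,0,0]]]'; python3 d.py 487.3 -348.7 88
```

```text
time: 15.3
tool_pos: [487.7, -349.6, 107.6]
eef_rot: [-179.8, -0.2, -73.7]
contact_force: [-0.4, -0.8, -3.4]
opening: 23.3
t 15.3 pos [ 487.7 -349.6  107.6] rot [-179.8    -0.19  -73.66] F [-0.4 -0.8 -3.4] op 23.3
delta tool cm [-0.1   0.02  1.96] rows 1 each [-0.1   0.02  1.96] rot [-0.2  -0.19  0.04]
```

```bash
python3 -m jog '[[[-0.1,0,0.8],[0,0,0]],[[0,0,0.6],[0,0,0]],[[0,0,0],[0,0,0]]]'; python3 d.py 487.3 -348.7 85
```

```text
time: 15.6
tool_pos: [487.6, -348.6, 92.3]
eef_rot: [-179.8, -0.2, -73.7]
contact_force: [-0.0, 0.4, -4.2]
opening: 23.1
t 15.6 pos [ 487.6 -348.6   92.3] rot [-179.79   -0.19  -73.65] F [-0.   0.4 -4.2] op 23.1
delta tool cm [0.   0.04 0.73] rows 1 each [0.   0.04 0.73] rot [-0.21 -0.19  0.05]
```

```bash
python3 -m jog '[[[0,0,0.35],[-0.2,-0.2,0]],[[0,0,0],[0,0,0]]]'; python3 d.py 487.3 -348.7 85
```

```text
time: 15.8
tool_pos: [487.7, -348.6, 88.6]
eef_rot: [180.0, 0.0, -73.6]
contact_force: [-0.5, -0.1, -2.5]
opening: 23.3
t 15.8 pos [ 487.7 -348.6   88.6] rot [ 1.800e+02  2.000e-02 -7.365e+01] F [-0.5 -0.1 -2.5] op 23.3
delta tool cm [-0.01  0.04  0.36] rows 1 each [-0.01  0.04  0.36] rot [0.   0.02 0.05]
```

```bash
python3 -m jog '[[[0,0,0.25],[0,0,0]],[[0,0,0],[0,0,0]]]'; python3 -m jog '[[[0,0,0.15],[0,0,0]],[[0,0,0],[0,0,0]]]'
```

```text
time: 16.0
tool_pos: [488.1, -348.9, 86.2]
eef_rot: [-180.0, -0.0, -73.7]
contact_force: [-0.2, 0.1, -3.1]
opening: 23.5
time: 16.2
tool_pos: [488.6, -349.2, 85.4]
eef_rot: [-179.9, -0.1, -73.7]
contact_force: [0.1, 0.4, -3.4]
opening: 23.5
```

```bash
python3 -m jog '[[[0,0,0.2],[0,0,0]]]'; python3 d.py 487.3 -348.7 85
```

```text
time: 16.3
tool_pos: [488.8, -349.4, 85.1]
eef_rot: [-179.9, -0.1, -73.7]
contact_force: [-4.5, 3.0, 14.9]
opening: 23.1
t 16.3 pos [ 488.8 -349.4   85.1] rot [-1.7992e+02 -9.0000e-02 -7.3670e+01] F [-4.5  3.  14.9] op 23.1
delta tool cm [-0.11  0.12  0.01] rows 1 each [-0.11  0.12  0.01] rot [-0.08 -0.09  0.03]
```

Seated (contact at z=85.1, the same as the pick height). I'll release.

```bash
python3 -m jog '[[[0,0,0],[0,0,0]],[[0,0,0],[0,0,0]],[[0,0,0],[0,0,0]],[[0,0,0],[0,0,0]]]' 1; python3 d.py 488 -349 170
```

```text
time: 16.7
tool_pos: [490.6, -350.5, 87.1]
eef_rot: [-179.7, -0.3, -73.7]
contact_force: [0.7, -0.0, 0.4]
opening: 79.5
t 16.7 pos [ 490.6 -350.5   87.1] rot [-179.73   -0.31  -73.67] F [ 0.7 -0.   0.4] op 79.5
delta tool cm [-0.18  0.17 -8.29] rows 2.0 each [-0.09  0.09 -4.15] rot [-0.27 -0.31  0.03]
```

```bash
python3 -m jog '[[[0,0,-1],[0,0,0]],[[0,0,-2],[0,0,0]],[[0,0,-2],[0,0,0]],[[0,0,-2],[0,0,0]],[[0,0,-2],[0,0,0]]]' 1; python3 d.py 488 -349 180;  python3 - <<'E'
from h import *
p,d=imaging.grab_frame('side')
a=cv2.resize(p[70:150,235:315],(400,400),interpolation=2)
p,d=imaging.grab_frame('wrist')
cv2.imwrite('pics/c9.png',np.hstack([a,cv2.resize(p,(533,400))[:,100:500]]))
E
```

```text
time: 17.2
tool_pos: [488.3, -349.0, 179.0]
eef_rot: [-180.0, -0.0, -73.7]
contact_force: [-0.1, 0.7, -0.6]
opening: 85.2
t 17.2 pos [ 488.3 -349.   179. ] rot [-1.7995e+02 -4.0000e-02 -7.3660e+01] F [-0.1  0.7 -0.6] op 85.2
delta tool cm [-0.01  0.03 -0.1 ] rows 1 each [-0.01  0.03 -0.1 ] rot [-0.05 -0.04  0.04]
```

View pics/c9.png

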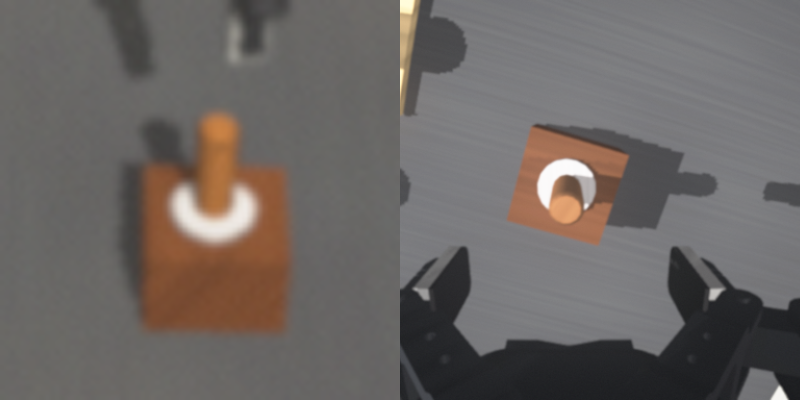

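The gauge is back upright with its collar flat on the block. Next is the right blank.

```bash
python3 d.py 559.5 -93.4 165; python3 -m jog '[[[-3.8,-2.4,0.1],[0,0,0]],[[-3.8,-2.4,0.1],[0,0,0]],[[-3.8,-2.4,0.1],[0,0,0]],[[-3.8,-2.4,0.1],[0,0,0]],[[-3.8,-2.4,0],[0,0,0]]]' 1; python3 d.py 559.5 -93.4 150
```

```text
t 17.3 pos [ 490.5 -350.4  181.6] rot [-179.69   -0.34  -73.67] F [ 0.1 -0.7  0.5] op 85.4
delta tool cm [-22.73 -13.84   1.6 ] rows 6.0 each [-3.79 -2.31  0.27] rot [-0.31 -0.34  0.03]
time: 17.8
tool_pos: [551.3, -138.8, 175.0]
eef_rot: [-179.9, -0.6, -74.8]
contact_force: [0.2, -0.4, 0.5]
opening: 85.4
t 17.8 pos [ 551.3 -138.8  175. ] rot [-179.87   -0.64  -74.76] F [ 0.2 -0.4  0.5] op 85.4
delta tool cm [-4.19 -1.98  2.45] rows 2.0 each [-2.1  -0.99  1.23] rot [-0.13 -0.64 -1.06]
```

```bash
python3 -m jog '[[[-1.5,-1,0],[0,0,0]],[[0,0,0],[0,0,0]],[[0,0,0],[0,0,0]]]' 1; python3 d.py 559.5 -93.4 150
```

```text
time: 18.1
tool_pos: [557.9, -111.7, 173.4]
eef_rot: [-179.9, -0.4, -74.0]
contact_force: [-0.2, -0.5, -0.8]
opening: 85.6
t 18.1 pos [ 557.9 -111.7  173.4] rot [-179.87   -0.39  -73.96] F [-0.2 -0.5 -0.8] op 85.6
delta tool cm [-1.73 -0.66  2.33] rows 1 each [-1.73 -0.66  2.33] rot [-0.12 -0.39 -0.26]
```

```bash
python3 -m jog '[[[-1.7,-0.65,0.5],[0,-0.4,-0.3]],[[0,0,1],[0,0,0]],[[0,0,0],[0,0,0]]]' 1; python3 d.py 559.5 -93.4 100
```

```text
time: 18.4
tool_pos: [558.0, -97.0, 156.3]
eef_rot: [180.0, -0.0, -74.0]
contact_force: [0.1, 0.4, -0.1]
opening: 85.2
t 18.4 pos [558.  -97.  156.3] rot [ 1.7999e+02 -2.0000e-02 -7.4020e+01] F [ 0.1  0.4 -0.1] op 85.2
delta tool cm [-0.3  -0.24  5.63] rows 2.0 each [-0.15 -0.12  2.81] rot [ 0.01 -0.02 -0.32]
```

```bash
python3 - <<'E'
from h import *
s=readout.get_state();print(s['tool_pos'])
c=imaging.calibration('wrist')
q,d=imaging.grab_frame('wrist');P=depthpts(c,d).reshape(-1,3)
m=P[(abs(P[:,2]-84)<4)&(np.hypot(P[:,0]-559,P[:,1]+93)<45)];print(len(m),m.mean(0),(m.max(0)+m.min(0))/2,m.max(0)-m.min(0))
m=P[(abs(P[:,2]-84)<4)&(np.hypot(P[:,0]-555,P[:,1]-37)<45)];print(len(m),m.mean(0) if len(m) else 0)
cv2.imwrite('pics/c10.png',q)
E
```

```text
[558.00526271 -96.95425633 156.28187194]
2182 [559.71694189 -92.48427158  83.50197402] [558.91082804 -92.73271727  82.87191485] [52.37570852 53.13841586  5.67138987]
2335 [556.07403822  37.01517274  83.37196467]
```

View pics/c10.png

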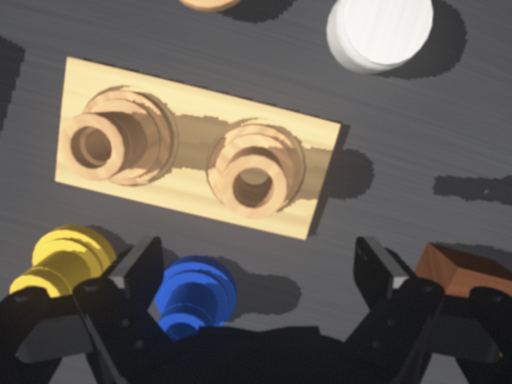

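The blank's mouth is at (257,183), centred between the fingers; the wrist depth puts it at (559.3, -92.6). I'll lower.

```bash
python3 -m jog '[[[-0.4,-0.25,0.5],[0,0,-0.3]],[[0,0,1.5],[0,0,0]],[[0,0,1.2],[0,0,0]],[[0,0,0],[0,0,0]]]' 1; python3 d.py 559.3 -92.8 95
```

```text
time: 18.85
tool_pos: [560.3, -93.8, 123.6]
eef_rot: [-179.9, -0.1, -73.9]
contact_force: [-0.6, 0.5, -0.1]
opening: 85.2
t 18.85 pos [560.3 -93.8 123.6] rot [-1.7988e+02 -7.0000e-02 -7.3880e+01] F [-0.6  0.5 -0.1] op 85.2
delta tool cm [-0.13  0.08  2.86] rows 1 each [-0.13  0.08  2.86] rot [-0.12 -0.07 -0.18]
```

```bash
python3 -m jog '[[[0,0,0],[0,0,0]]]' 1; python3 d.py 559.3 -92.8 95
```

```text
time: 18.95
tool_pos: [560.3, -93.9, 123.5]
eef_rot: [-179.9, -0.1, -73.9]
contact_force: [-0.1, 0.3, 0.1]
opening: 85.4
t 18.95 pos [560.3 -93.9 123.5] rot [-1.7989e+02 -7.0000e-02 -7.3900e+01] F [-0.1  0.3  0.1] op 85.4
delta tool cm [-0.14  0.07  2.85] rows 1 each [-0.14  0.07  2.85] rot [-0.11 -0.07 -0.2 ]
```

```bash
python3 -m jog '[[[-0.1,0.1,1.2],[0,0,0]],[[0,0,1.2],[0,0,0]],[[0,0,1.2],[0,0,0]],[[0,0,0],[0,0,0]]]' 1; python3 d.py 559.3 -92.8 46
```

```text
time: 19.35
tool_pos: [559.6, -93.4, 85.2]
eef_rot: [-179.8, -0.1, -73.9]
contact_force: [-0.1, 0.1, -0.0]
opening: 85.3
t 19.35 pos [559.6 -93.4  85.2] rot [-1.7982e+02 -1.0000e-01 -7.3910e+01] F [-0.1  0.1 -0. ] op 85.3
delta tool cm [-0.07  0.02  3.92] rows 1 each [-0.07  0.02  3.92] rot [-0.18 -0.1  -0.21]
```

```bash
python3 -m jog '[[[0,0,1.2],[0,0,0]],[[0,0,1.2],[0,0,0]],[[0,0,0.9],[0,0,0]],[[0,0,0],[0,0,0]]]' 1; python3 d.py 559.3 -92.8 46
```

```text
time: 19.75
tool_pos: [559.5, -93.4, 48.8]
eef_rot: [-179.9, -0.1, -73.9]
contact_force: [-0.6, -0.0, 0.4]
opening: 85.4
t 19.75 pos [559.5 -93.4  48.8] rot [-1.7986e+02 -8.0000e-02 -7.3910e+01] F [-0.6 -0.   0.4] op 85.4
delta tool cm [-0.06  0.    0.28] rows 1 each [-0.06  0.    0.28] rot [-0.14 -0.08 -0.21]
```

```bash
python3 -m jog '[[[-0.05,0,0.2],[-0.1,-0.1,0]],[[0,0,0],[0,0,0]],[[0,0,0],[0,0,0]],[[0,0,0],[0,0,0]],[[0,0,0],[0,0,0]]]' 0; python3 d.py 559.3 -92.8 46;python3 -m jog '[[[0,0,-0.6],[0,0,0]],[[0,0,-1],[0,0,0]],[[0,0,-1],[0,0,0]],[[0,0,0],[0,0,0]]]'; python3 d.py 559.3 -92.8 140
```

```text
time: 20.25
tool_pos: [560.1, -92.7, 48.4]
eef_rot: [-179.9, -0.0, -73.9]
contact_force: [-0.3, 0.3, -2.4]
opening: 49.6
t 20.25 pos [560.1 -92.7  48.4] rot [-179.91   -0.    -73.9 ] F [-0.3  0.3 -2.4] op 49.6
delta tool cm [-0.01  0.08  0.24] rows 1 each [-0.01  0.08  0.24] rot [-0.09 -0.   -0.2 ]
time: 20.65
tool_pos: [560.2, -92.8, 76.7]
eef_rot: [-179.9, -0.0, -73.9]
contact_force: [0.5, 0.1, -1.8]
opening: 50.0
t 20.65 pos [560.2 -92.8  76.7] rot [-1.7988e+02 -2.0000e-02 -7.3910e+01] F [ 0.5  0.1 -1.8] op 50.0
delta tool cm [-0.02  0.08 -6.33] rows 2.0 each [-0.01  0.04 -3.17] rot [-0.12 -0.02 -0.21]
```

The blank is held. I'll lift it clear of the left blank.

```bash
python3 -m jog '[[[0,0,-2],[0,0,0]],[[0,0,-2.5],[0,0,0]],[[0,0,-2.5],[0,0,0]],[[0,0,-1.5],[0,0,0]],[[0,0,0],[0,0,0]]]'; python3 d.py 533.2 309.8 165; python3 - <<'E'
from h import *
p,d=imaging.grab_frame('side')
cv2.imwrite('pics/c11.png',cv2.resize(p[80:280,180:380],(500,500),interpolation=2))
E
```

```text
time: 21.15
tool_pos: [559.5, -92.8, 165.3]
eef_rot: [-179.9, -0.0, -73.9]
contact_force: [-0.6, 0.0, -0.7]
opening: 49.5
t 21.15 pos [559.5 -92.8 165.3] rot [-1.7989e+02 -2.0000e-02 -7.3900e+01] F [-0.6  0.  -0.7] op 49.5
delta tool cm [-39.41  -8.64   0.04] rows 9.0 each [-4.38 -0.96  0.  ] rot [-0.11 -0.02 -0.2 ]
```

View pics/c11.png

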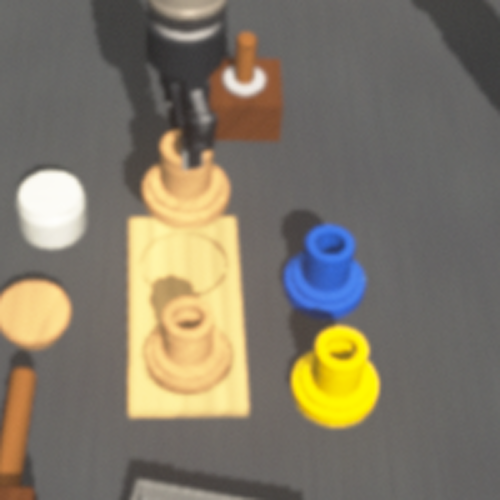

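```bash
python3 -m jog '[[[-4,-0.9,-0.2],[0,0,0]],[[-4,-0.9,-0.2],[0,0,0]],[[-4,-0.9,-0.2],[0,0,0]],[[-4,-0.9,-0.2],[0,0,0]],[[-4,-0.9,-0.1],[0,0,0]]]'; python3 d.py 533.2 309.8 165
```

```text
time: 21.7
tool_pos: [544.3, 107.2, 166.2]
eef_rot: [179.4, -0.2, -74.9]
contact_force: [-0.0, -0.1, -2.1]
opening: 49.8
t 21.7 pos [544.3 107.2 166.2] rot [ 1.7943e+02 -1.7000e-01 -7.4920e+01] F [-0.  -0.1 -2.1] op 49.8
delta tool cm [-19.85  -4.2    0.02] rows 5.0 each [-3.97 -0.84  0.  ] rot [ 0.57 -0.16 -1.22]
```

```bash
python3 -m jog '[[[-4,-0.9,-0.1],[0,0,0]],[[-4,-0.9,0],[0,0,0]],[[-4,-0.9,0],[0,0,0]],[[-4,-0.9,0],[0,0,0]],[[-1,0,0],[0,0,0]]]'; python3 d.py 533.2 309.8 130
```

```text
time: 22.2
tool_pos: [527.9, 291.9, 158.9]
eef_rot: [178.9, 0.0, -74.5]
contact_force: [-0.2, 1.3, -1.6]
opening: 49.9
t 22.2 pos [527.9 291.9 158.9] rot [ 1.7886e+02  1.0000e-02 -7.4510e+01] F [-0.2  1.3 -1.6] op 49.9
delta tool cm [-1.58 -1.05  2.87] rows 1 each [-1.58 -1.05  2.87] rot [ 1.14  0.02 -0.81]
```

```bash
python3 -m jog '[[[-1.4,-0.9,0.3],[1.1,0,-0.8]],[[0,0,0.5],[0,0,0]],[[0,0,0],[0,0,0]]]'; python3 d.py 533.2 309.8 130
```

```text
time: 22.5
tool_pos: [530.9, 308.4, 146.4]
eef_rot: [179.7, -0.1, -73.5]
contact_force: [-1.6, 0.1, -3.1]
opening: 49.9
t 22.5 pos [530.9 308.4 146.4] rot [ 1.7972e+02 -8.0000e-02 -7.3470e+01] F [-1.6  0.1 -3.1] op 49.9
delta tool cm [-0.07 -0.27  1.64] rows 1 each [-0.07 -0.27  1.64] rot [ 0.28 -0.08  0.23]
```

```bash
python3 -m jog '[[[0,0,0],[0,0,0]]]'; python3 d.py 533.2 309.8 130
```

```text
time: 22.6
tool_pos: [531.1, 306.9, 145.8]
eef_rot: [179.7, -0.1, -73.6]
contact_force: [-0.8, -0.1, -1.5]
opening: 50.0
t 22.6 pos [531.1 306.9 145.8] rot [ 1.7966e+02 -1.3000e-01 -7.3570e+01] F [-0.8 -0.1 -1.5] op 50.0
delta tool cm [-0.22 -0.29  1.58] rows 1 each [-0.22 -0.29  1.58] rot [ 0.34 -0.13  0.13]
```

```bash
python3 -m jog '[[[-0.2,-0.3,0.5],[0.3,0,0]],[[0,0,1.5],[0,0,0]],[[0,0,1.5],[0,0,0]],[[0,0,1],[0,0,0]],[[0,0,0],[0,0,0]]]'; python3 d.py 533.2 309.8 60
```

```text
time: 23.1
tool_pos: [535.1, 304.1, 96.0]
eef_rot: [179.9, -0.3, -74.0]
contact_force: [-0.6, -0.3, -2.3]
opening: 49.9
t 23.1 pos [535.1 304.1  96. ] rot [179.91  -0.32 -73.97] F [-0.6 -0.3 -2.3] op 49.9
delta tool cm [-0.63  0.02  3.6 ] rows 1 each [-0.63  0.02  3.6 ] rot [ 0.09 -0.32 -0.27]
```

```bash
python3 -m jog '[[[0,0,1],[0,0,0]],[[0,0,1],[0,0,0]],[[0,0,0.6],[0,0,0]],[[0,0,0],[0,0,0]]]'; python3 d.py 533.2 309.8 55
```

```text
time: 23.5
tool_pos: [535.0, 303.9, 67.3]
eef_rot: [179.9, -0.3, -74.0]
contact_force: [-0.9, -1.1, -1.4]
opening: 49.7
t 23.5 pos [535.  303.9  67.3] rot [179.88  -0.32 -73.97] F [-0.9 -1.1 -1.4] op 49.7
delta tool cm [-0.62  0.01  1.23] rows 1 each [-0.62  0.01  1.23] rot [ 0.12 -0.32 -0.27]
```

```bash
python3 -m jog '[[[-0.5,0,0.6],[0.1,-0.3,0]],[[0,0,0.4],[0,0,0]],[[0,0,0],[0,0,0]]]'; python3 d.py 533.2 309.8 52
```

```text
time: 23.8
tool_pos: [533.9, 309.8, 57.0]
eef_rot: [-179.9, 0.0, -73.9]
contact_force: [-0.6, -0.3, -1.2]
opening: 49.9
t 23.8 pos [533.9 309.8  57. ] rot [-1.7994e+02  4.0000e-02 -7.3950e+01] F [-0.6 -0.3 -1.2] op 49.9
delta tool cm [-0.02  0.06  0.5 ] rows 1 each [-0.02  0.06  0.5 ] rot [-0.06  0.04 -0.25]
```

```bash
python3 -m jog '[[[0,0,0.25],[0.1,0,0]],[[0,0,0],[0,0,0]]]'; python3 d.py 533.2 309.8 50
```

```text
time: 24.0
tool_pos: [534.0, 310.2, 54.6]
eef_rot: [-179.8, 0.1, -73.9]
contact_force: [0.0, -1.3, -1.1]
opening: 49.4
t 24.0 pos [534.  310.2  54.6] rot [-1.798e+02  6.000e-02 -7.393e+01] F [ 0.  -1.3 -1.1] op 49.4
delta tool cm [0.01 0.09 0.46] rows 1 each [0.01 0.09 0.46] rot [-0.2   0.06 -0.23]
```

```bash
python3 -m jog '[[[0,0,0.25],[-0.2,0,0]],[[0,0,0],[0,0,0]]]'; python3 -m jog '[[[0,0,0.2],[0,0,0]],[[0,0,0],[0,0,0]]]'; python3 -m jog '[[[0,0,0.1],[0,0,0]]]'
```

```text
time: 24.2
tool_pos: [534.4, 310.2, 52.3]
eef_rot: [-180.0, 0.1, -73.9]
contact_force: [-1.2, -0.2, -2.0]
opening: 49.7
time: 24.4
tool_pos: [534.6, 310.2, 50.3]
eef_rot: [-179.9, 0.1, -74.0]
contact_force: [0.2, -0.7, -1.6]
opening: 49.9
time: 24.5
tool_pos: [534.8, 310.3, 49.4]
eef_rot: [-179.9, 0.1, -74.0]
contact_force: [0.2, 0.5, -0.4]
opening: 49.8
```

```bash
python3 -m jog '[[[0,0,0.1],[0,0,0]],[[0,0,0],[0,0,0]]]'
```

```text
time: 24.7
tool_pos: [534.8, 310.2, 48.9]
eef_rot: [-179.9, 0.1, -74.0]
contact_force: [-0.8, 0.2, -2.1]
opening: 49.9
```

```bash
python3 -m jog '[[[0,0,0.2],[0,0,0]]]';python3 -m jog '[[[0,0,0],[0,0,0]],[[0,0,0],[0,0,0]],[[0,0,0],[0,0,0]],[[0,0,0],[0,0,0]]]' 1; python3 -m jog '[[[0,0,-0.6],[0,0,0]],[[0,0,-1.2],[0,0,0]],[[0,0,-1.5],[0,0,0]],[[0,0,-1.5],[0,0,0]],[[0,0,-1.5],[0,0,0]]]' 1; python3 d.py 534 310 170
```

```text
time: 24.8
tool_pos: [534.9, 310.4, 48.6]
eef_rot: [-179.9, 0.0, -74.0]
contact_force: [-5.2, -3.8, 18.4]
opening: 50.1
time: 25.2
tool_pos: [535.9, 311.2, 49.5]
eef_rot: [-179.8, 0.1, -74.0]
contact_force: [0.3, 0.3, 0.3]
opening: 85.4
time: 25.7
tool_pos: [534.8, 310.5, 115.9]
eef_rot: [-179.9, 0.0, -74.0]
contact_force: [-0.6, 1.0, 0.7]
opening: 85.5
t 25.7 pos [534.8 310.5 115.9] rot [-1.7993e+02  4.0000e-02 -7.3960e+01] F [-0.6  1.   0.7] op 85.5
delta tool cm [ 0.02  0.08 -5.41] rows 2.0 each [ 0.01  0.04 -2.71] rot [-0.07  0.04 -0.26]
```

```bash
python3 -m jog '[[[0,0,-2],[0,0,0]],[[0,0,-2.5],[0,0,0]],[[0,0,-2.5],[0,0,0]],[[0,0,0],[0,0,0]],[[0,0,0],[0,0,0]]]' 1; python3 - <<'E'
from h import *
c=imaging.calibration('side')
p,d=imaging.grab_frame('side');P=depthpts(c,d).reshape(-1,3)
cv2.imwrite('pics/f1.png',p)
for n,X,z in(('tray blank',(534,310),85),('left blank',(555,37),84),('collar',(486,-348),66),('handle',(486,-348),132)):
    m=P[(abs(P[:,2]-z)<6)&(np.hypot(P[:,0]-X[0],P[:,1]-X[1])<45)];print(n,len(m),m.mean(0).round(1),((m.max(0)+m.min(0))/2).round(1))
p,d=imaging.grab_frame('top');cv2.imwrite('pics/f2.png',p)
print(readout.get_state()['time'])
E
```

```text
time: 26.2
tool_pos: [536.7, 312.2, 198.1]
eef_rot: [-179.3, 0.2, -73.9]
contact_force: [-0.6, 0.2, -1.4]
opening: 85.0
tray blank 266 [532.6 310.9  84.1] [532.4 310.5  84.4]
left blank 10 [575.7  35.8  82.2] [576.   34.1  82.8]
collar 13 [ 515.5 -373.1   61.5] [ 514.3 -368.7   62.1]
handle 39 [ 486.9 -345.   130.6] [ 487.8 -346.7  130.9]
26.3
```

View pics/f1.png

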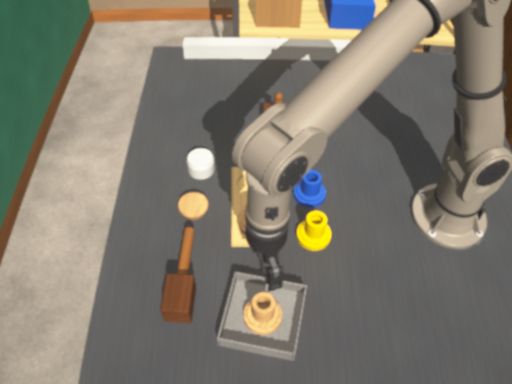

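View pics/f2.png

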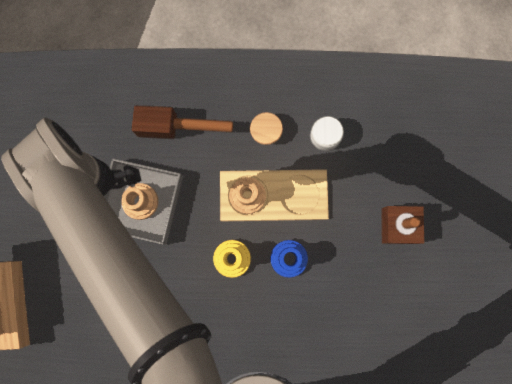

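```bash
python3 - <<'E'
from h import *
c=imaging.calibration('top')
p,d=imaging.grab_frame('top');P=depthpts(c,d).reshape(-1,3)
for n,X,z in(('left blank',(555,37),84),('collar+block',(486,-348),63),('handle',(486,-348),132)):
    m=P[(abs(P[:,2]-z)<6)&(np.hypot(P[:,0]-X[0],P[:,1]-X[1])<45)];print(n,len(m),m.mean(0).round(1),((m.max(0)+m.min(0))/2).round(1))
s=readout.get_state();print(s['time'],s['qd'].round(1),s['contact_force'].round(1))
bot.sign_off()
E
```

```text
left blank 245 [555.   37.3  83.7] [555.3  37.3  83.6]
collar+block 789 [ 484.8 -344.9   61.3] [ 486.7 -348.4   63. ]
handle 83 [ 487.5 -348.2  131. ] [ 487.9 -348.7  131.4]
26.35 [-0.1  0.7  0.1  0.6  0.   0.1  0. ] [-0.  -0.8 -0.9]
the job is handed in; nothing more can be done
```

The job is done and handed in at 26.4 s of the 64 s allowed.

- **Left blank, tried first:** the plug stopped about 18–19 mm down, with roughly 13 N resisting. The bore narrows, so this blank stayed in its recess.
- **Right blank, tried second:** the plug went in without resistance until the collar met the mouth. I later set this blank in the tray.
- **Gauge:** it went back in its stand upright before the blank was moved. It met the block at the same tool height as when I picked it up.

**Last checks:**
- The top and side pictures show the good blank upright near the middle of the tray.
- The left blank is where it started, to within 1 mm.
- The gauge handle top is at 131 mm, against 132 mm expected.
- The tin, offcut, mallet and the yellow and blue look-alikes look unmoved, and the gripper is clear of everything.
- In the final side view the arm hid the collar and the left blank. The left blank and the gauge were therefore checked from the top camera, and the collar from pictures taken right after release.
- No check failed. The side camera read x about 3 mm lower than the top camera throughout, so I aligned the plug from relative positions within one view.

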